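# Pack the cold-chain case: logger and red-capped bottles

### The job

Get the transport case ready for the courier: first start the temperature logger by pressing the green button on its cradle right down, then pull the logger straight out of its socket and lay it flat in the case's narrow orange-floored compartment. Pick every red-capped bottle out of the mixed crate and lay it flat in the case's wide grey-floored compartment, leaving the bottles with other caps in the crate. When everything is packed slide the lid fully shut, and do not disturb the jar, the tip box or the trough on the bench.

Things in the scene. Friction and masses are not known exactly. Their poses are not given: they have to be found in the camera images.
- crate: grey open bin with the mixed bottles, fixed to the bench; outside 305 (x) x 240 (y) x 45 mm high, walls and floor 5 mm; inside, a black ledge 22 mm wide and 12 mm above the floor runs along both long walls (y 93 to 115 mm). Stands on the robot's left or right. Origin at the middle of its underside, z up. The bottles lie roughly along x, three by three, cap either way; places may be empty
- case: white transport case, fixed, on the side where the crate is not; outside 202 (x) x 268 (y) x 50 mm high, walls and floor 5 mm; a divider makes two compartments. Two side rails (8 mm wide at y = +-130 mm, tops 54 mm above the bench) run on 220 mm beyond its far (+x) wall to carry the lid. Origin at the middle of its underside, z up
- logger_bay (a point): middle of the floor of the case's narrow orange-floored compartment, 192 mm (x) by 80 mm (y), for the logger; axes as the case. On its +y side stands a grey divider, 4 mm thick, top 25 mm above the bench (20 mm above the floor); beyond it is the wide compartment
- bottle_bay (a point): middle of the floor of the case's wide grey-floored compartment, 192 mm (x) by 174 mm (y), for the bottles; room for six lying along x, two in x by three in y; axes as the case
- lid (a joint): sliding clear lid of the case with grey rims, 200 x 264 x 4 mm, its top 58.5 mm above the bench. Value in m: 0 = fully shut; it starts about 0.2 to 0.214 open, standing beyond the case's far (+x) wall, and moves towards the case's -x to shut, against about 1.5 N of friction; it stays where left and cannot come off
- lid_handle (a point): middle of the top edge of the lid's black handle: an upright bar 12 mm thick (x), 70 mm long (y), standing 30 mm above the lid (top 88.5 mm above the bench); it can be pinched from above across its thickness. Axes as the case
- cradle: logger cradle in the middle of the bench, fixed: grey base plate 12 mm high (x -90 to 125 mm, 84 mm wide) on which the logger lies, and a white housing 44 mm high (x 21 to 125 mm) that holds the socket and carries the start button. Origin on the bench under the plate, z up; x runs from the logger towards the socket and the button
- logger: orange temperature logger with a black display: body 100 (x) x 34 x 24 mm, about 90 g, with a metal plug nose 30 mm long on its +x end. Origin at the centre of the orange body, 12 mm above what it lies on; own x towards the plug. Docked, it lies on the cradle's plate with its top 36 mm above the bench and its origin at cradle x = -30 mm
- socket_mouth (a point): mouth of the socket in the white housing, axes as the cradle. Two sprung detents hold the logger's nose: a straight level pull along the cradle's -x of about 8 to 15 N frees it in the first 10 mm, and it is clear after 32 mm. A roof over the nose keeps it from being lifted straight up
- start (a joint): green start button: value in m, 0 = up, 0.006 = fully down (about 5 N); springs back up. Counts as pressed beyond 0.004
- start_top (a point): middle of the top face of the green start button (28 mm across), on top of the white housing; it is pressed straight down
- stockbottle: bystander: standing jar with a green cap, 64 mm across, 130 mm high, beyond the cradle; origin at the middle of its foot
- tipbox: bystander: white box of yellow pipette tips, 124 x 84 x 57 mm; origin at the middle of its underside
- trough: bystander: white reagent trough, 150 x 70 x 38 mm; origin at the middle of its underside
- red1: square white bottle with a red screw cap, on its side in the crate; 85 mm long: body 60 x 28 x 28 mm, then a round cap 24 mm across, 25 mm long. Origin on its long axis at mid-length (the body's middle is at x = -12.5 mm), 14 mm above what it lies on; own x runs along the bottle to the cap. About 60 g. To be packed. Three to five of the red-capped bottles are there
- red2: square white bottle with a red screw cap, on its side in the crate; 85 mm long: body 60 x 28 x 28 mm, then a round cap 24 mm across, 25 mm long. Origin on its long axis at mid-length (the body's middle is at x = -12.5 mm), 14 mm above what it lies on; own x runs along the bottle to the cap. About 60 g. To be packed, if present
- red3: square white bottle with a red screw cap, on its side in the crate; 85 mm long: body 60 x 28 x 28 mm, then a round cap 24 mm across, 25 mm long. Origin on its long axis at mid-length (the body's middle is at x = -12.5 mm), 14 mm above what it lies on; own x runs along the bottle to the cap. About 60 g. To be packed, if present
- red4: square white bottle with a red screw cap, on its side in the crate; 85 mm long: body 60 x 28 x 28 mm, then a round cap 24 mm across, 25 mm long. Origin on its long axis at mid-length (the body's middle is at x = -12.5 mm), 14 mm above what it lies on; own x runs along the bottle to the cap. About 60 g. To be packed, if present
- red5: square white bottle with a red screw cap, on its side in the crate; 85 mm long: body 60 x 28 x 28 mm, then a round cap 24 mm across, 25 mm long. Origin on its long axis at mid-length (the body's middle is at x = -12.5 mm), 14 mm above what it lies on; own x runs along the bottle to the cap. About 60 g. To be packed, if present
- blue1: square white bottle with a blue screw cap, on its side in the crate; 85 mm long: body 60 x 28 x 28 mm, then a round cap 24 mm across, 25 mm long. Origin on its long axis at mid-length (the body's middle is at x = -12.5 mm), 14 mm above what it lies on; own x runs along the bottle to the cap. About 60 g. Not to be packed: stays in the crate
- blue2: square white bottle with a blue screw cap, on its side in the crate; 85 mm long: body 60 x 28 x 28 mm, then a round cap 24 mm across, 25 mm long. Origin on its long axis at mid-length (the body's middle is at x = -12.5 mm), 14 mm above what it lies on; own x runs along the bottle to the cap. About 60 g. Not to be packed: stays in the crate
- yellow1: square white bottle with a yellow screw cap, on its side in the crate; 85 mm long: body 60 x 28 x 28 mm, then a round cap 24 mm across, 25 mm long. Origin on its long axis at mid-length (the body's middle is at x = -12.5 mm), 14 mm above what it lies on; own x runs along the bottle to the cap. About 60 g. Not to be packed: stays in the crate
- green1: square white bottle with a green screw cap, on its side in the crate; 85 mm long: body 60 x 28 x 28 mm, then a round cap 24 mm across, 25 mm long. Origin on its long axis at mid-length (the body's middle is at x = -12.5 mm), 14 mm above what it lies on; own x runs along the bottle to the cap. About 60 g. Not to be packed: stays in the crate
Mind the look-alikes: they are no part of the job. What is shaped like the red3 but purple or turquoise is not meant.

How it is judged:
By the outcome, as a careful person would: the job done as asked, in the order asked, and still so for the second after the job is handed in, with the robot touching nothing.
Of red1, red2, red3, red4, red5 only 3 to 5 are there at a start; the rules pass over those that are not, and their reading is None.
At some moment in a run one of red1, red2, red3, red4, red5 may be knocked a few centimetres aside while the robot is not near it.
Once in a run the grip may slacken for a moment while it holds something.
It also fails if it takes over 210 s, if anything falls off the work surface, if the arm or the gripper's body presses on something with over 40 N, if the wrist force passes 120 N, or if a joint passes its speed limit or range.

### The arm

A 6-joint arm with a two-finger parallel gripper is mounted at the origin on the work surface. World frame = base frame: x ahead of the robot, y to its left, z up, the work surface at z = 0. Lengths are in mm, angles in degrees, forces in N, time in s.
With the tool pointing down it reaches from about 425 to 925 mm from the base axis. Payload 12.5 kg.
Tool frame: the origin (TCP) lies at the very end of the fingers, on their centre line; the grasp point (between the pads) lies arm.grasp_offset behind it (arm.grasp_offset is the distance from the TCP to the grasp point, in mm); z points along the fingers, y is the line along which they close (so a half turn about z gives the same grasp; the last joint's range is limited). The gripper opens to 85 mm and grips with 20 to 120 N. Pads are 22 mm wide; open, the fingers measure 114 mm over their backs; the gripper's body (76 mm by 85 mm) begins 54 mm behind the grasp point. The pads swing forward as they close: fully open they stand 13 mm farther back than shut.
Start: joints at [-77.269, 28.126, 89.318, -0, 62.55, -6.05], TCP at [201.248, -591.73, 231.327] pointing down, gripper open.
Joint ranges: [-177.58, 177.58], [-47.91, 125.51], [2.72, 160], [-65.01, 245.01], [3.68, 167.84], [-153.87, 153.87]. Speed limits (degrees/s): [127.2, 127.2, 159.86, 180, 180, 180].

### API

Orientations are given as a 3x3 rotation matrix whose columns are the frame's x, y, z axes.
In Python, from station import arm gives the robot as it stands.
- The arm moves only by the tool carry_out, never from a script. Its arguments are lists of equal length, an entry for each row: "delta_pos": the shift along the world's x, y, z in cm, a list of three; "turn": the turn about the world's z in rad. A call has 1 to 8 rows; each row shifts and turns the commanded pose from where the row before left it; what a row does not reach is not made up. A row lasts 1/12 s, in which the tool goes at most 41.7 mm and 7.16 degrees, less where a joint would pass 70% of its speed; a pose out of reach is approached as far as the arm can. A call with a gripper value outside its range is refused whole. "fingers" is the finger opening in cm, from 0 to 8.54, set as the call begins (left out, the last holds). The fingers move at their own pace and stop on an object; "newtons" is the grip in N (left out, the last holds). Time passes only in rows, so rows that do not move let the fingers close. It gives the time, the measured TCP pose, the force, the opening and the grip force at its end, in the units of the state.
- arm.sense(): the state, without advancing time (a new reading comes with each control period).
- arm.read_camera(name): name is "scene" or "top" or "wrist"; returns the picture (400x640x3 uint8, red, green, blue); there is no depth.
- arm.camera_info(name): a dict with "K" (3x3 intrinsics, pixels), "distortion" ([k1, k2, p1, p2, k3] as OpenCV has them; the pictures are not rectified), "origin" and "attitude" of the camera in the world. Camera axes: x right, y down, z forward; pixel columns grow to the right and rows downward; lengths in mm; the calibration is good to about 2 mm. A picture is of the moment at which its call begins: read the wrist's pose just before it. camera_info takes no time and is no camera call; for the wrist camera it gives the pose at the moment of the call.
- arm.finish_job(): hands the job in; it is judged then, once.
The state is a dict: "clock": time; "joint_positions": joint angles; "qvel": joint speeds; "joint_torque": joint torques, N m; "position": TCP position; "tool_rot": TCP orientation; "ft_force": force on the tool from outside, world axes, zero at the start; "torque": the same for the moment, N m; "finger_gap": opening from 0.0 (shut) to 1.0 (fully open); "grasp_force": force on a finger pad.
Only numpy, scipy, OpenCV 4.12 (cv2) and the standard library are available. Lean on these libraries where they do the work, as an engineer would, in place of code of your own. Each camera call takes 0.05 s, during which the arm holds its last target. There are 200 camera calls.

## Working session

There is one attempt and no reset: what is moved stays moved. The work goes in short steps, Python scripts to look and compute and a tool call to move; the robot and the scene stay as the last step left them, time stands still between calls to the robot, and variables do not carry over. Pictures are saved under pics/ and viewed, at most 17 in all, crops included, and the job is handed in when it is done.

Besides the shell and the picture viewer there is one more tool, called after "Request:" by a JSON object that holds its "api" and its "payload". carry_out: Moves the arm, as the interface text tells. Its arguments: {"type":"object","properties":{"delta_pos":{"type":"array"},"turn":{"type":"array"},"fingers":{"type":"number"},"newtons":{"type":"number"}},"required":["delta_pos","turn"]}

```bash
mkdir -p pics; ls; cat > h.py <<'E'
import numpy as np, cv2
from station import arm
def grab(n,f):
    i=arm.camera_info(n); im=arm.read_camera(n); cv2.imwrite(f'pics/{f}.png',im[:,:,::-1]); np.savez(f'pics/{f}.npz',im=im,K=i['K'],D=i['distortion'],o=i['origin'],R=i['attitude']); return im
def load(f): return np.load(f'pics/{f}.npz')
def ray(d,uv):
    p=cv2.undistortPoints(np.array(uv,float).reshape(-1,1,2),d['K'],d['D']).reshape(-1,2)
    r=np.c_[p,np.ones(len(p))]@np.array(d['R']).T
    return np.array(d['o']),r
def onz(d,uv,z):
    o,r=ray(d,uv); return o+r*((z-o[2])/r[:,2:3])
def tri(ds,uvs):
    A=np.zeros((3,3));b=np.zeros(3)
    for d,u in zip(ds,uvs):
        o,r=ray(d,u); r=r[0]/np.linalg.norm(r[0]); P=np.eye(3)-np.outer(r,r);A+=P;b+=P@o
    return np.linalg.solve(A,b)
def proj(d,X):
    R=np.array(d['R']);t=-R.T@d['o']
    return cv2.projectPoints(np.array(X,float).reshape(-1,1,3),cv2.Rodrigues(R.T)[0],t,d['K'],d['D'])[0].reshape(-1,2)
E
python3 - <<'E'
from h import *
for n in ['scene','top']:
    grab(n,n+'0'); i=arm.camera_info(n); print(n,np.round(i['origin']),np.round(i['attitude'],2).tolist(),np.round(i['K'],0).tolist())
i=arm.camera_info('wrist');print(np.round(i['origin']),np.round(i['attitude'],2).tolist())
s=arm.sense();print(s['clock'],s['position'],np.round(s['tool_rot'],3).tolist(),arm.grasp_offset)
E
```

```text
pics
scene [1045.  566. 1321.] [[-0.77, 0.54, -0.34], [0.64, 0.66, -0.39], [0.01, -0.52, -0.85]] [[408.0, 0.0, 320.0], [0.0, 408.0, 203.0], [0.0, 0.0, 1.0]]
top [ 414.    7. 1222.] [[0.01, -0.99, 0.11], [-1.0, -0.02, -0.01], [0.01, -0.11, -0.99]] [[363.0, 0.0, 319.0], [0.0, 363.0, 200.0], [0.0, 0.0, 1.0]]
[ 264. -570.  373.] [[0.32, -0.91, -0.25], [-0.95, -0.31, -0.08], [-0.0, 0.26, -0.97]]
0.1 [ 201.17478288 -591.53228367  230.79239632] [[0.947, 0.322, -0.0], [0.322, -0.947, 0.001], [0.0, -0.001, -1.0]] 18.700000000000003
```

View pics/top0.png

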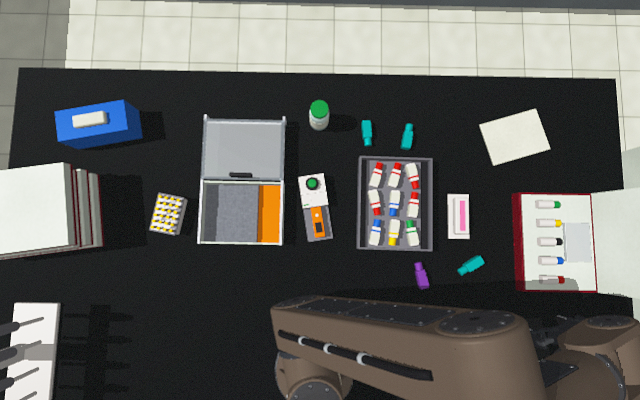

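View pics/scene0.png

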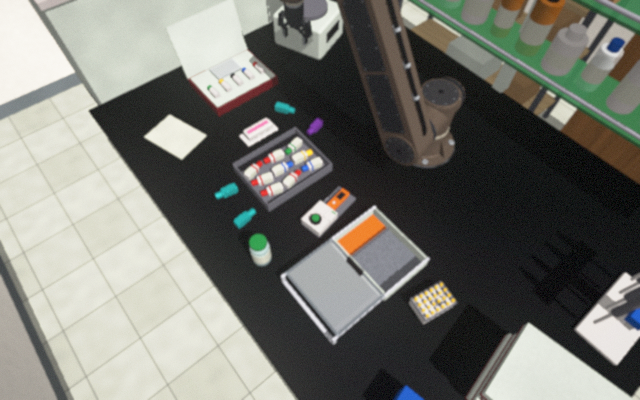

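The top view shows the case at the left (corners near (198,243) to (285,180), lid above them). The cradle is in the middle, with the button at (312,184). The crate is on the right (357–433, 156–250) with nine bottles, five of them red-capped. The scene view agrees. Next I'll measure colours in both views.

```bash
cat >> h.py <<'E'
def blobs(d,col,lo=8,box=None):
    h=cv2.cvtColor(d['im'],cv2.COLOR_RGB2HSV); H,S,V=[h[...,k].astype(int) for k in range(3)]
    m={'red':((H<6)|(H>172))&(S>150)&(V>90),'orange':(H>=8)&(H<=18)&(S>180)&(V>120),'green':(H>55)&(H<80)&(S>120)&(V>40),'blue':(H>100)&(H<125)&(S>150)&(V>80),'yellow':(H>20)&(H<32)&(S>150)&(V>120)}[col]
    m=m.astype(np.uint8)
    if box: q=np.zeros_like(m);q[box[1]:box[3],box[0]:box[2]]=1;m*=q
    n,l,s,c=cv2.connectedComponentsWithStats(m)
    return [(c[i],s[i],l==i) for i in range(1,n) if s[i][4]>=lo]
E
python3 - <<'E'
from h import *
t=load('top0');s=load('scene0')
zz={'red':25,'orange':20,'green':50,'blue':25,'yellow':25}
for col in zz:
    for n,d,b in(('top',t,(190,90,440,300)),('scene',s,(200,100,440,340))):
        for c,st,m in blobs(d,col,6,b):
            print(col,n,np.round(c,1),st[4],np.round(onz(d,[c],zz[col])[0]))
E
```

```text
red top [378.8 165.4] 41 [ 662. -203.   25.]
red top [397.1 165.6] 38 [ 663. -265.   25.]
red top [378.  172.7] 7 [ 638. -201.   25.]
red top [413.3 176.4] 12 [ 627. -319.   25.]
red top [414.7 184.3] 49 [ 600. -323.   25.]
red top [414.2 195. ] 44 [ 564. -321.   25.]
red top [376.5 202.7] 6 [ 537. -195.   25.]
red top [376.5 211. ] 46 [ 509. -195.   25.]
red scene [228.7 106.8] 82 [ 528. -655.   25.]
red scene [266.2 159.8] 31 [ 570. -321.   25.]
red scene [259.  162.9] 22 [ 601. -326.   25.]
red scene [297.6 171.9] 20 [ 510. -196.   25.]
red scene [254.1 182.1] 28 [ 669. -263.   25.]
red scene [263.6 192.4] 29 [ 668. -202.   25.]
orange top [268.5 213.6] 1163 [495. 162.  20.]
orange top [317.4 220.7] 224 [474.  -1.  20.]
orange scene [338.8 198.3] 134 [464.  -5.  20.]
orange scene [361.5 234.2] 729 [500. 160.  20.]
green top [318.9 108.2] 275 [848.   0.  50.]
green top [311.6 182.8] 68 [596.  20.  50.]
green top [409.4 223.3] 47 [ 469. -298.   50.]
green scene [287.7 150.8] 20 [ 488. -286.   50.]
green scene [315.2 217.9] 44 [596.  17.  50.]
green scene [257.2 241. ] 244 [808. -39.  50.]
blue top [392.5 211.7] 48 [ 508. -248.   25.]
blue top [376.6 222.6] 45 [ 471. -196.   25.]
blue scene [289.6 163.7] 19 [ 510. -247.   25.]
blue scene [304.5 167.8] 26 [ 478. -194.   25.]
yellow top [393.5 233. ] 12 [ 437. -251.   25.]
yellow top [392. 241.] 49 [ 411. -246.   25.]
yellow scene [309.4 151.7] 26 [ 412. -244.   25.]
```

Request:
{"api": "carry_out", "payload": {"delta_pos": [[1.8,3.3,0.5],[1.8,3.3,0.5],[1.8,3.3,0.5],[1.8,3.3,0.5],[1.8,3.3,0.5],[1.8,3.3,0.5],[1.8,3.3,0.5],[1.8,3.3,0.5]], "turn": [0,0,0,0,0,0,0,0]}}

```text
clock: 0.77
position: [345.6, -326.0, 271.4]
tool_rot: [[0.947, 0.322, -0.0], [0.322, -0.947, 0.0], [-0.0, -0.0, -1.0]]
ft_force: [0.4, -0.1, 0.4]
finger_gap: 1.0
grasp_force: 0.0
```

Request:
{"api": "carry_out", "payload": {"delta_pos": [[1.8,3.3,0.5],[1.8,3.3,0.5],[1.8,3.3,0.5],[1.8,3.3,0.5],[1.8,3.3,0.5],[1.8,3.3,0.5],[1.8,3.3,0.5],[1.8,3.3,0.5]], "turn": [-0.05,-0.05,-0.05,0,0,0,0,0]}}

```text
clock: 1.43
position: [489.7, -61.8, 311.5]
tool_rot: [[0.984, 0.177, -0.0], [0.177, -0.984, -0.0], [-0.0, 0.0, -1.0]]
ft_force: [0.3, -0.7, -0.2]
finger_gap: 1.001
grasp_force: 0.0
```

Request:
{"api": "carry_out", "payload": {"delta_pos": [[1,3.3,0],[1,3.3,0],[0,0,0]], "turn": [0,0,0]}}

```text
clock: 1.68
position: [510.1, 6.7, 311.0]
tool_rot: [[0.984, 0.181, -0.0], [0.181, -0.984, 0.001], [-0.0, -0.001, -1.0]]
ft_force: [0.2, -0.8, -0.8]
finger_gap: 1.001
grasp_force: 0.0
```

```bash
python3 - <<'E'
from h import *
s=arm.sense();print(s['clock'],s['position'],np.round(s['tool_rot'],3).tolist(),np.round(s['ft_force'],1),np.round(s['joint_positions']))
grab('wrist','w1');i=arm.camera_info('wrist');print(np.round(i['origin']),np.round(i['K']).tolist())
E
```

```text
1.6833 [510.08040885   6.68383732 311.03867704] [[0.984, 0.181, -0.0], [0.181, -0.984, 0.001], [-0.0, -0.001, -1.0]] [ 0.2 -0.8 -0.8] [-7. 14. 99.  0. 67. 73.]
[575.  17. 453.] [[332.0, 0.0, 321.0], [0.0, 332.0, 196.0], [0.0, 0.0, 1.0]]
```

View pics/w1.png

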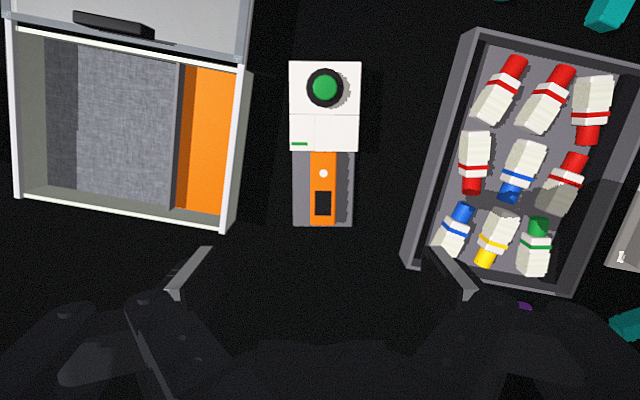

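The wrist view has the button at (324,88), the logger's orange body from (309,152) to (337,226), the near case corners at about (17,198) and (229,233), and the lid handle at (113,24). The crate's nine bottles are all visible too.

```bash
python3 - <<'E'
from h import *
t=load('top0');s=load('scene0');w=load('w1')
g=[min(blobs(d,'green',15,b),key=lambda q:np.hypot(*(q[0]-p)))[0] for d,b,p in((w,None,(324,88)),(t,None,(311,183)),(s,None,(315,218)))]
print('button',tri([w,t],g[:2]),tri([w,s],[g[0],g[2]]),tri([w,t,s],g))
print('btn z48',onz(w,[g[0]],48))
for c,st,m in blobs(w,'orange',200):
    print(c,st)
    z=36 if 300<c[0]<345 else 5
    cn=max(cv2.findContours(m.astype(np.uint8),0,1)[0],key=cv2.contourArea)
    P=onz(w,cn.reshape(-1,2),z)[:,:2].astype(np.float32)
    r=cv2.minAreaRect(P);print(z,r,np.round(cv2.boxPoints(r)).tolist())
print('housing z44',np.round(onz(w,[(289,61),(361,62),(358,151),(290,150)],44)).tolist())
print('plate z12',np.round(onz(w,[(293,226),(352,226)],12)).tolist())
print('case top near corners z50',np.round(onz(w,[(17,198),(229,233)],50)).tolist())
print('rail far pts z54',np.round(onz(w,[(5,20),(252,72)],54)).tolist())
print('divider top z25',np.round(onz(w,[(185,65),(175,209)],25)).tolist())
print('handle top z88', np.round(onz(w,[(75,12),(154,26)],88.5)).tolist())
print('crate corners z45',np.round(onz(w,[(473,28),(402,265)],45)).tolist())
E
```

```text
button [597.06162833  19.41301769  43.58814324] [596.87190138  18.1460976   52.38517854] [596.46302273  18.95884075  52.61454178]
btn z48 [[596.96291429  18.28158919  48.        ]]
[203.93375627 138.54160519] [ 175   65   61  150 6778]
5 ((498.53045654296875, 165.15811157226562), (63.6115608215332, 191.3603515625), 89.79905700683594) [[403.0, 134.0], [594.0, 133.0], [594.0, 197.0], [403.0, 197.0]]
[323.00145455 184.16      ] [ 310  152   27   73 1375]
36 ((473.31707763671875, -2.8096752166748047), (96.83833312988281, 32.57278823852539), 9.04248332977295) [[423.0, 6.0], [428.0, -27.0], [524.0, -11.0], [519.0, 21.0]]
housing z44 [[618.0, 64.0, 44.0], [632.0, -18.0, 44.0], [531.0, -36.0, 44.0], [517.0, 47.0, 44.0]]
plate z12 [[407.0, 28.0, 12.0], [422.0, -54.0, 12.0]]
case top near corners z50 [[395.0, 379.0, 50.0], [397.0, 107.0, 50.0]]
rail far pts z54 [[603.0, 378.0, 54.0], [598.0, 102.0, 54.0]]
divider top z25 [[593.0, 189.0, 25.0], [407.0, 189.0, 25.0]]
handle top z88 [[621.0, 276.0, 88.0], [622.0, 198.0, 88.0]]
crate corners z45 [[690.0, -134.0, 45.0], [391.0, -127.0, 45.0]]
```

Request:
{"api": "carry_out", "payload": {"delta_pos": [[1.24,0.17,-3.4],[1.24,0.17,-3.4],[1.24,0.17,-3.4],[1.24,0.17,-3.4],[1.24,0.17,-3.4],[1.24,0.17,-3.4],[1.24,0.17,-3.4],[0,0,0]], "turn": [-0.012,0,0,0,0,0,0,0], "fingers": 0}}

```text
clock: 2.4
position: [594.9, 13.3, 67.1]
tool_rot: [[0.986, 0.164, -0.008], [0.164, -0.986, 0.001], [-0.008, -0.002, -1.0]]
ft_force: [-0.5, 0.6, -0.7]
finger_gap: 0.001
grasp_force: 0.0
```

Request:
{"api": "carry_out", "payload": {"delta_pos": [[0,0,-0.6],[0,0,-0.6],[0,0,-0.3],[0,0,-0.2],[0,0,0]], "turn": [0,0,0,0,0]}}

```text
clock: 2.82
position: [596.0, 13.5, 59.8]
tool_rot: [[0.986, 0.165, 0.003], [0.165, -0.986, -0.001], [0.002, 0.001, -1.0]]
ft_force: [-7.0, -4.8, 19.1]
finger_gap: -0.001
grasp_force: 9.0
```

```bash
python3 - <<'E'
from h import *
grab('wrist','w2')
s=arm.sense();print(s['clock'],s['position'],np.round(s['ft_force'],1),s['torque'],s['finger_gap'],s['grasp_force'],np.round(s['qvel'],2))
E
```

```text
2.8667 [596.04572571  13.51830537  59.81830999] [-6.6 -4.1 19.6] [-0.71395948  1.31025362 -0.02334203] 0.0009463277552313406 9.545554406940937 [-0.06 -0.    0.11  0.04 -0.14  0.03]
```

View pics/w2.png

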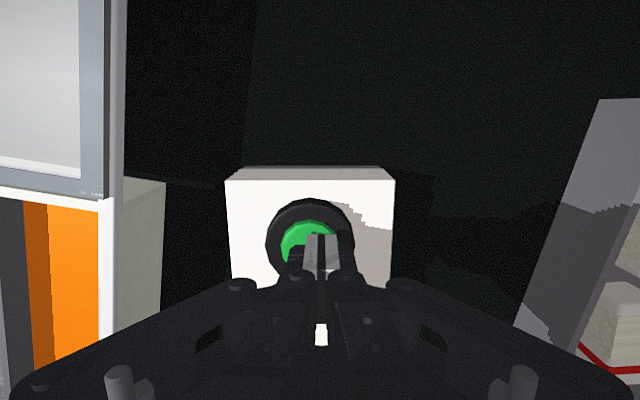

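The view shows the closed fingertips at (320,237), off to one side of the green button (about (310,242)) and resting on the black collar. I'll lift, let the arm settle and re-centre.

Request:
{"api": "carry_out", "payload": {"delta_pos": [[0,0,1],[0,0,1],[0,0,0],[0,0,0],[0,0,0]], "turn": [0,0,0,0,0]}}

```text
clock: 3.28
position: [596.0, 14.2, 76.6]
tool_rot: [[0.986, 0.165, 0.001], [0.165, -0.986, -0.0], [0.001, 0.0, -1.0]]
ft_force: [-0.2, -0.3, -0.7]
finger_gap: -0.002
grasp_force: 0.0
```

```bash
python3 - <<'E'
from h import *
s=arm.sense();print(s['clock'],s['position'],np.round(s['ft_force'],1),np.round(s['qvel'],2))
im=grab('wrist','w3');w=load('w3');w1=load('w1')
g=max(blobs(w,'green',50),key=lambda q:q[1][4]);print(g[:2])
print(onz(w,[g[0]],50),onz(w,[g[0]],56))
# visible: left edge & top edge of the button
ys,xs=np.nonzero(g[2]);print('ext',xs.min(),xs.max(),ys.min(),ys.max())
cv2.imwrite('pics/w3c.png',cv2.resize(im[150:300,220:420,::-1],None,fx=3,fy=3))
print(proj(w,[s['position']]))
E
```

```text
3.2833 [595.97387981  14.22048756  76.60301877] [-0.2 -0.3 -0.7] [ 0.01  0.76  0.11 -0.05 -0.05  0.02]
(array([308.56142964, 226.66939687]), array([ 284,  209,   56,   43, 1343], dtype=int32))
[[597.8059918   21.18492497  50.        ]] [[600.04868717  21.32548642  56.        ]]
ext 284 339 209 251
[[320.71234051 252.62450186]]
```

View pics/w3c.png

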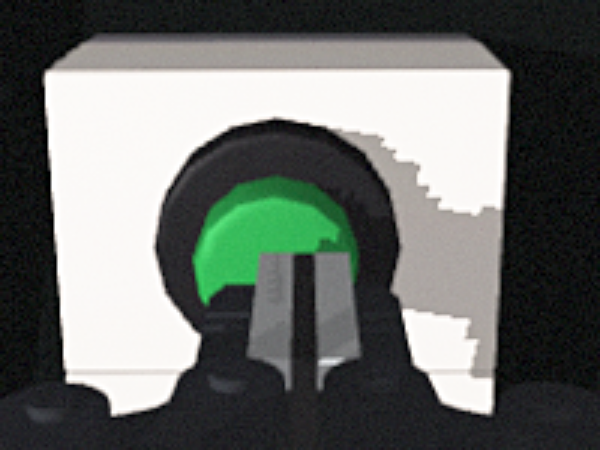

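```bash
python3 - <<'E'
from h import *
w=load('w3');w1=load('w1');g=blobs(w1,'green',50)
b=min(g,key=lambda q:abs(q[0][0]-324));print(b[:2])
for z in (48,52,56,60,64):
    p=onz(w,[(284,243),(339,243),(311.5,243)],z);print(z,np.linalg.norm(p[0]-p[1]),p[2],onz(w1,[b[0]],z))
print(tri([w,w1],[(311.5,243),b[0]]))
# width of housing 84 mm check: top front corners
for z in (44,50): 
    p=onz(w,[(235,174),(390,173)],z);print(z,p,np.linalg.norm(p[0]-p[1]))
E
```

```text
(array([324.56092843,  86.93810445]), array([312,  74,  26,  27, 517], dtype=int32))
48 30.54869838209859 [587.80413464  18.03062568  48.        ] [[596.96291429  18.28158919  48.        ]]
52 29.83403491968689 [589.51576198  18.19702962  52.        ] [[596.74634276  18.28359294  52.        ]]
56 29.119371457275214 [591.22738932  18.36343357  56.        ] [[596.52977123  18.2855967   56.        ]]
60 28.4047079948635 [592.93901666  18.52983751  60.        ] [[596.3131997   18.28760045  60.        ]]
64 27.690044532451804 [594.650644    18.69624145  64.        ] [[596.09662817  18.2896042   64.        ]]
[595.91669936  18.55410403  66.90765178]
44 [[618.74110649  64.68693458  44.        ]
 [632.9961601  -17.31132474  44.        ]] 83.22812676779789
50 [[620.18905364  63.33102783  50.        ]
 [633.95531309 -15.85557801  50.        ]] 80.37430214354247
```

The button top comes out near z 62, centred at (596.3, 18.4). The fingers were about 4 mm off centre.

Request:
{"api": "carry_out", "payload": {"delta_pos": [[0.03,0.42,0],[0,0,-0.5],[0,0,-0.5],[0,0,0],[0,0,0]], "turn": [0,0,0,0,0]}}

```text
clock: 3.75
position: [596.1, 18.5, 65.7]
tool_rot: [[0.986, 0.165, -0.001], [0.165, -0.986, 0.0], [-0.001, -0.0, -1.0]]
ft_force: [-0.4, 0.6, 1.8]
finger_gap: 0.002
grasp_force: 0.8
```

Request:
{"api": "carry_out", "payload": {"delta_pos": [[0,0,-0.3],[0,0,-0.2],[0,0,0]], "turn": [0,0,0]}}

```text
clock: 4.0
position: [596.3, 18.4, 61.1]
tool_rot: [[0.986, 0.165, -0.0], [0.165, -0.986, 0.0], [-0.0, -0.0, -1.0]]
ft_force: [-0.9, 1.9, 3.6]
finger_gap: 0.001
grasp_force: 2.1
```

Request:
{"api": "carry_out", "payload": {"delta_pos": [[0,0,-0.3],[0,0,0],[0,0,0]], "turn": [0,0,0]}}

```text
clock: 4.25
position: [596.4, 18.4, 59.8]
tool_rot: [[0.986, 0.165, 0.001], [0.165, -0.986, -0.0], [0.001, 0.0, -1.0]]
ft_force: [-5.8, 1.5, 19.0]
finger_gap: 0.001
grasp_force: 9.4
```

Request:
{"api": "carry_out", "payload": {"delta_pos": [[0,0,-0.3],[0,0,0],[0,0,0]], "turn": [0,0,0]}}

```text
clock: 4.5
position: [596.6, 18.4, 59.3]
tool_rot: [[0.986, 0.165, 0.003], [0.165, -0.986, -0.0], [0.002, 0.001, -1.0]]
ft_force: [-14.4, 1.5, 46.2]
finger_gap: -0.0
grasp_force: 23.2
```

Pressed down to the stop: contact at about 66 mm, bottomed at 60 mm with the force rising. Now to the logger.

Request:
{"api": "carry_out", "payload": {"delta_pos": [[0,0,2],[0,0,3],[0,0,3],[-2.3,-0.39,1],[-2.3,-0.39,1],[-2.3,-0.39,0],[-2.3,-0.39,0],[-2.3,-0.39,0]], "turn": [0,0,0,0,0,0,0,0]}}

```text
clock: 5.17
position: [480.2, -1.3, 155.5]
tool_rot: [[0.986, 0.165, 0.001], [0.165, -0.986, -0.0], [0.0, 0.0, -1.0]]
ft_force: [-0.1, -0.8, -1.2]
finger_gap: 0.001
grasp_force: 0.0
```

Request:
{"api": "carry_out", "payload": {"delta_pos": [[0,0,0],[0,0,0],[0,0,0],[0,0,0]], "turn": [0,0,0,0], "fingers": 7}}

```text
clock: 5.5
position: [482.3, -1.2, 155.3]
tool_rot: [[0.986, 0.165, 0.001], [0.165, -0.986, -0.0], [0.001, 0.0, -1.0]]
ft_force: [-0.2, -0.1, -0.2]
finger_gap: 0.566
grasp_force: 0.0
```

```bash
python3 - <<'E'
from h import *
s=arm.sense();print(s['position'],s['clock'],s['finger_gap'])
im=grab('wrist','w4');w=load('w4');w1=load('w1')
L=[]
for d in (w,w1):
    c=[b for b in blobs(d,'orange',200) if 250<b[0][0]<420]
    for q in c: print(q[:2])
    q=max(c,key=lambda b:b[1][4]); L.append(q)
for z in (30,36,42,48):
  for d,q in zip((w,w1),L):
    cn=max(cv2.findContours(q[2].astype(np.uint8),0,1)[0],key=cv2.contourArea)
    r=cv2.minAreaRect(onz(d,cn.reshape(-1,2),z)[:,:2].astype(np.float32));print(z,np.round(r[0],1),np.round(r[1],1),round(r[2],2))
E
```

```text
[482.31532134  -1.15326891 155.29646707] 5.5 0.5659772039350398
(array([319.70275591, 190.71484814]), array([ 299,  140,   42,  116, 3556], dtype=int32))
(array([323.00145455, 184.16      ]), array([ 310,  152,   27,   73, 1375], dtype=int32))
30 [472.1  -2.1] [100.2  33.9] 9.62
30 [471.9  -3.1] [98.2 33. ] 9.04
36 [473.8  -1.8] [97.9 33.1] 9.62
36 [473.3  -2.8] [96.8 32.6] 9.04
42 [475.5  -1.6] [95.7 32.3] 9.62
42 [474.8  -2.5] [95.4 32.1] 9.04
48 [477.2  -1.3] [93.4 31.6] 9.62
48 [476.2  -2.2] [94.1 31.6] 9.04
```

View pics/w4.png

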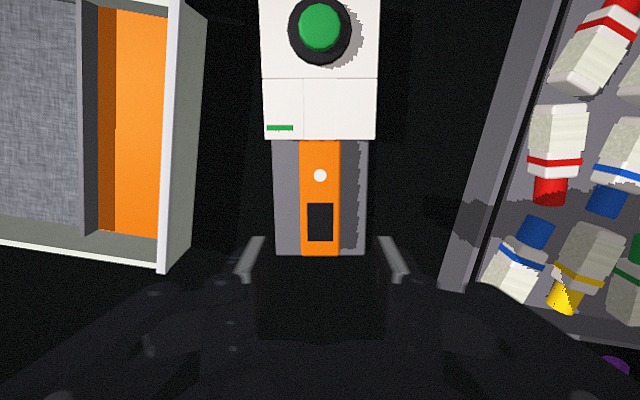

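The view shows the logger square between the open fingers, with its body from (299,140) to (341,256). Its yaw of 9.6° matches the tool, so I'll descend and grip.

Request:
{"api": "carry_out", "payload": {"delta_pos": [[0,0,-3.5],[0,0,-3.5],[0,0,-3],[0,0,-2],[0,0,-1.2],[0,0,-0.7],[0,0,0],[0,0,0]], "turn": [0,0,0,0,0,0,0,0]}}

```text
clock: 6.22
position: [481.7, -1.1, 16.4]
tool_rot: [[0.986, 0.165, -0.0], [0.165, -0.986, -0.0], [-0.0, 0.0, -1.0]]
ft_force: [0.1, -0.1, -0.8]
finger_gap: 0.819
grasp_force: 0.0
```

Request:
{"api": "carry_out", "payload": {"delta_pos": [[0,0,0],[0,0,0],[0,0,0],[0,0,0],[0,0,0],[0,0,0],[0,0,0]], "turn": [0,0,0,0,0,0,0], "fingers": 2.5, "newtons": 70}}

```text
clock: 6.8
position: [481.7, -1.2, 17.4]
tool_rot: [[0.986, 0.165, 0.002], [0.165, -0.986, -0.0], [0.002, 0.001, -1.0]]
ft_force: [-0.6, 0.8, 9.6]
finger_gap: 0.383
grasp_force: 70.2
```

Request:
{"api": "carry_out", "payload": {"delta_pos": [[0,0,0.13],[-0.3,-0.05,0],[-0.3,-0.05,0],[-0.3,-0.05,0],[-0.3,-0.05,0],[-0.3,-0.05,0],[0,0,0]], "turn": [0,0,0,0,0,0,0]}}

```text
clock: 7.38
position: [465.5, -3.7, 17.6]
tool_rot: [[0.986, 0.165, -0.001], [0.165, -0.986, 0.0], [-0.001, -0.0, -1.0]]
ft_force: [-0.6, -0.4, -1.3]
finger_gap: 0.384
grasp_force: 69.8
```

Request:
{"api": "carry_out", "payload": {"delta_pos": [[-0.5,-0.085,0],[-0.5,-0.085,0],[-0.5,-0.085,0],[-0.5,-0.085,0],[-0.4,-0.07,0],[0,0,0],[0,0,0]], "turn": [0,0,0,0,0,0,0]}}

```text
clock: 7.97
position: [442.3, -7.8, 17.7]
tool_rot: [[0.986, 0.165, 0.0], [0.165, -0.986, -0.0], [0.0, 0.0, -1.0]]
ft_force: [0.6, -0.0, -1.4]
finger_gap: 0.381
grasp_force: 69.8
```

```bash
python3 - <<'E'
from h import *
s=arm.sense();print(s['position'],s['clock'],s['finger_gap'],s['ft_force'])
im=grab('wrist','w5')
for q in blobs(load('w5'),'orange',200): print(q[:2])
E
```

```text
[442.28716837  -7.80898626  17.67794802] 7.9667 0.3807777434139097 [ 0.573699   -0.04438701 -1.40504058]
(array([320.47067   , 237.61986841]), array([  278,   165,    86,   177, 10791], dtype=int32))
```

View pics/w5.png

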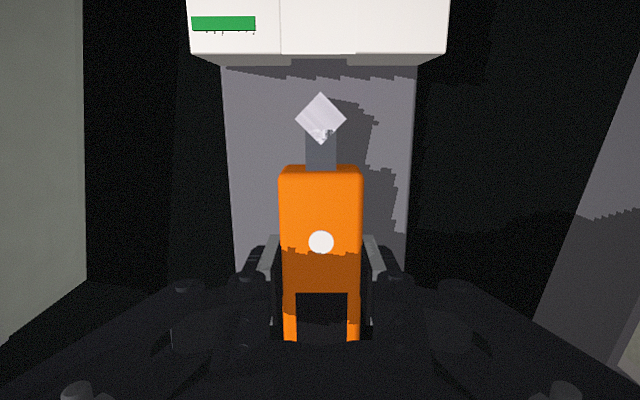

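The logger is fully out, with its nose clear of the housing at (320,118). I'll work out the bay from w1 and w4.

```bash
python3 - <<'E'
from h import *
w4=load('w4');w1=load('w1');t=load('top0')
print('corner tri',tri([w4,w1],[(167,272),(229,233)]))
print('wall top w4 z50', np.round(onz(w4,[(167,272),(180,5)],50),1).tolist())
for z in(20,25,30): print('div top right edge w4',z, np.round(onz(w4,[(97,20),(82,237)],z),1).tolist(), np.round(onz(w1,[(185,65),(175,209)],z),1).tolist())
print('floor orange left', np.round(onz(w4,[(98,232),(117,12)],5),1).tolist())
print('case yaw from rails w1', np.round(onz(w1,[(17,198),(5,20),(229,233),(252,72)],52),1).tolist())
E
```

```text
corner tri [406.92234474 103.94218763  70.00942124]
wall top w4 z50 [[396.1, 113.2, 50.0], [596.8, 113.8, 50.0]]
div top right edge w4 20 [[582.2, 188.5, 20.0], [400.0, 203.2, 20.0]] [[593.0, 191.3, 20.0], [405.1, 190.8, 20.0]]
div top right edge w4 25 [[581.6, 185.3, 25.0], [402.6, 199.7, 25.0]] [[592.8, 189.4, 25.0], [407.1, 188.8, 25.0]]
div top right edge w4 30 [[581.0, 182.0, 30.0], [405.3, 196.2, 30.0]] [[592.6, 187.4, 30.0], [409.0, 186.8, 30.0]]
floor orange left [[399.7, 198.4, 5.0], [592.6, 182.2, 5.0]]
case yaw from rails w1 [[395.8, 377.0, 52.0], [603.4, 379.5, 52.0], [397.6, 107.0, 52.0], [597.8, 102.6, 52.0]]
```

Request:
{"api": "carry_out", "payload": {"delta_pos": [[0,0,1.5],[0,0,2],[0,0,3],[0,0,3],[0.4,0.5,2]], "turn": [0,0,0,-0.04,-0.04]}}

```text
clock: 8.43
position: [446.4, -3.0, 134.9]
tool_rot: [[0.996, 0.084, 0.001], [0.084, -0.996, -0.0], [0.001, 0.0, -1.0]]
ft_force: [0.2, -0.1, -1.0]
finger_gap: 0.38
grasp_force: 69.8
```

Request:
{"api": "carry_out", "payload": {"delta_pos": [[0.5,2.5,1],[0.5,2.5,1],[0.5,2.5,1],[0.5,2.5,1],[0.5,2.5,0],[0.5,2.5,0],[0,0,0],[0,0,0]], "turn": [-0.04,-0.044,0,0,0,0,0,0]}}

```text
clock: 9.1
position: [476.3, 148.2, 172.5]
tool_rot: [[1.0, 0.004, -0.0], [0.004, -1.0, -0.0], [-0.0, 0.0, -1.0]]
ft_force: [-0.3, -0.6, -0.9]
finger_gap: 0.377
grasp_force: 69.9
```

```bash
python3 - <<'E'
from h import *
s=arm.sense();print(s['position'],s['clock'],s['finger_gap'],np.round(s['tool_rot'],3).tolist())
im=grab('wrist','w6')
for q in blobs(load('w6'),'orange',200): print(q[:2])
E
```

```text
[476.26755207 148.2108083  172.48766281] 9.1 0.3767751585253569 [[1.0, 0.004, -0.0], [0.004, -1.0, -0.0], [-0.0, 0.0, -1.0]]
(array([313.52513628, 176.48071876]), array([  265,    43,    99,   299, 19812], dtype=int32))
```

View pics/w6.png

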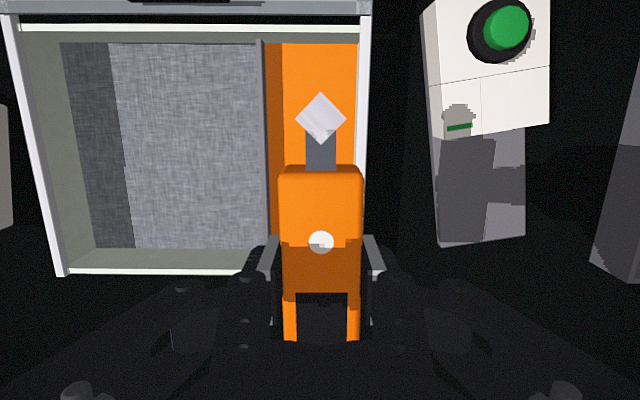

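The view shows the logger held over the case. The divider top runs (260,40)–(268,245), the right wall's inner edge is at u≈358, and the left wall's outer top runs (5,18)–(60,275).

```bash
python3 - <<'E'
from h import *
w=load('w6')
print('floor right/left of orange', np.round(onz(w,[(265,44),(358,44)],5),1).tolist())
print('divider top', np.round(onz(w,[(257,40),(263,40),(266,240)],25),1).tolist())
print('right wall inner/outer top', np.round(onz(w,[(358,44),(358,150),(367,100)],50),1).tolist())
print('left outer top/ near outer', np.round(onz(w,[(5,18),(60,275),(100,274)],50),1).tolist())
print('wall left floor', np.round(onz(w,[(60,42),(97,248),(255,44)],5),1).tolist())
E
```

```text
floor right/left of orange [[593.9, 196.6, 5.0], [594.2, 116.4, 5.0]]
divider top [[593.5, 199.8, 25.0], [593.5, 195.0, 25.0], [420.6, 199.3, 25.0]]
right wall inner/outer top [[586.6, 121.1, 50.0], [508.6, 118.5, 50.0], [546.9, 112.9, 50.0]]
left outer top/ near outer [[604.0, 378.8, 50.0], [396.7, 379.8, 50.0], [398.0, 343.7, 50.0]]
wall left floor [[595.4, 374.1, 5.0], [402.7, 374.9, 5.0], [593.8, 205.3, 5.0]]
```

Request:
{"api": "carry_out", "payload": {"delta_pos": [[0.75,0.4,-2.5],[0.75,0.43,-3],[0,0,-3],[0,0,-2.5],[0,0,-2],[0,0,-1.5],[0,0,-1],[0,0,0]], "turn": [0,0,0,0,0,0,0,0]}}

```text
clock: 9.82
position: [490.6, 154.6, 16.0]
tool_rot: [[1.0, 0.001, -0.003], [0.001, -1.0, -0.001], [-0.003, 0.001, -1.0]]
ft_force: [-0.1, 0.2, -0.6]
finger_gap: 0.381
grasp_force: 69.9
```

Request:
{"api": "carry_out", "payload": {"delta_pos": [[0,0,0],[0,0,-0.3],[0,0,-0.2],[0,0,0]], "turn": [0,0,0,0]}}

```text
clock: 10.15
position: [491.8, 155.6, 13.3]
tool_rot: [[1.0, 0.002, 0.002], [0.002, -1.0, 0.0], [0.002, -0.0, -1.0]]
ft_force: [0.3, -0.2, 2.3]
finger_gap: 0.381
grasp_force: 71.1
```

Request:
{"api": "carry_out", "payload": {"delta_pos": [[0,0,0],[0,0,0],[0,0,0],[0,0,0]], "turn": [0,0,0,0], "fingers": 4.6}}

```text
clock: 10.48
position: [492.2, 157.6, 13.5]
tool_rot: [[1.0, 0.002, 0.003], [0.002, -1.0, 0.002], [0.003, -0.002, -1.0]]
ft_force: [-0.0, 22.6, 1.7]
finger_gap: 0.54
grasp_force: 30.5
```

Request:
{"api": "carry_out", "payload": {"delta_pos": [[0,0,1.5],[0,0,3],[0,0,3.8],[0,0,3.8],[0,0,3.8],[0,0,3.5],[0,0,0],[0,0,0]], "turn": [0,0,0,0,0,0,0,0]}}

```text
clock: 11.15
position: [491.7, 155.7, 208.7]
tool_rot: [[1.0, 0.002, 0.004], [0.002, -1.0, 0.001], [0.004, -0.001, -1.0]]
ft_force: [-0.2, -0.3, -0.6]
finger_gap: 0.54
grasp_force: 0.0
```

```bash
python3 - <<'E'
from h import *
s=arm.sense();print(s['position'],s['clock'],s['finger_gap'],np.round(s['tool_rot'],3).tolist())
im=grab('wrist','w7');im=grab('top','top1')
w=load('w7')
for q in blobs(w,'orange',200): print(q[:2])
E
```

```text
[491.73343689 155.73526092 208.65514346] 11.15 0.5402931064064956 [[1.0, 0.002, 0.004], [0.002, -1.0, 0.001], [0.004, -0.001, -1.0]]
(array([318.68231336, 155.72484781]), array([  279,    69,    81,   181, 12484], dtype=int32))
```

View pics/w7.png

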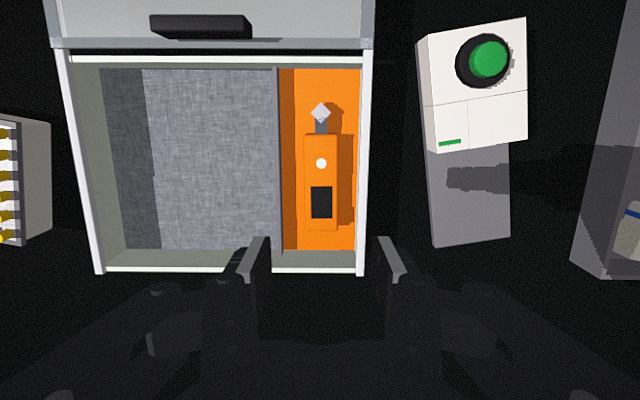

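The logger lies flat in the bay at (320,180), well inside the walls. Now for a look over the crate.

Request:
{"api": "carry_out", "payload": {"delta_pos": [[0,-3,2.5],[0,-3.2,2.5],[0,-3.5,2],[0,-3.8,1],[0,-3.8,1],[0,-3.8,0],[0,-3.8,0],[0,-3.8,0]], "turn": [0,0,0,0,0,0,0,0]}}

```text
clock: 11.92
position: [490.7, -133.2, 295.2]
tool_rot: [[1.0, 0.002, -0.002], [0.002, -1.0, 0.001], [-0.002, -0.001, -1.0]]
ft_force: [1.4, 0.4, -0.2]
finger_gap: 0.538
grasp_force: 0.0
```

Request:
{"api": "carry_out", "payload": {"delta_pos": [[0.4,-3.8,0],[0.4,-3.8,0],[0.4,-3,0],[0.4,-2,0],[0,0,0],[0,0,0]], "turn": [0,0,0,0,0,0]}}

```text
clock: 12.42
position: [506.9, -257.9, 294.5]
tool_rot: [[1.0, 0.0, -0.003], [0.0, -1.0, 0.002], [-0.003, -0.002, -1.0]]
ft_force: [0.6, 0.3, 0.5]
finger_gap: 0.539
grasp_force: 0.0
```

```bash
python3 - <<'E'
from h import *
s=arm.sense();print(s['position'],s['clock'],s['finger_gap'],np.round(s['tool_rot'],3).tolist())
im=grab('wrist','w8');w=load('w8')
for c in ('red','blue','yellow','green'):
    for q in blobs(w,c,30): print(c,np.round(q[0],1),q[1],np.round(onz(w,[q[0]],22)[0]))
E
```

```text
[ 506.9326599  -257.91753669  294.4809355 ] 12.4167 0.5389861444406149 [[1.0, 0.0, -0.003], [0.0, -1.0, 0.002], [-0.003, -0.002, -1.0]]
red [250.7  19.7] [240   8  22  25 496] [ 667. -178.   22.]
red [329.5  21.5] [317   9  25  27 473] [ 665. -267.   22.]
red [323.1  44.9] [311  39  25  13 124] [ 640. -260.   22.]
red [251.2  44.3] [237  42  30   8 147] [ 641. -177.   22.]
red [374.7  55.1] [361  49  28  14 135] [ 630. -320.   22.]
red [378.5  78.8] [367  67  23  25 432] [ 603. -326.   22.]
red [374.7 111.7] [364 101  22  23 397] [ 566. -323.   22.]
red [267.8 136. ] [255 131  26  11 106] [ 536. -192.   22.]
red [371.4 134. ] [359 130  26   9 108] [ 539. -320.   22.]
red [273.7 156.4] [263 145  22  23 356] [ 511. -198.   22.]
blue [318.  137.5] [307 135  23   6  91] [ 535. -254.   22.]
blue [315.6 158.1] [306 148  20  21 343] [ 509. -251.   22.]
blue [274.6 186.4] [265 176  20  22 372] [ 472. -198.   22.]
blue [270.3 208.3] [260 205  23   7  75] [ 443. -191.   22.]
yellow [316.6 214. ] [305 211  23   7  79] [ 435. -252.   22.]
yellow [313.5 231.6] [305 223  19  19 285] [ 410. -248.   22.]
green [65.9 83.7] [ 51  71  31  27 658] [599.  47.  22.]
green [ 71.3 146.1] [ 64 144  16   5  39] [524.  55.  22.]
green [359.1 186.6] [350 176  20  22 368] [ 472. -307.   22.]
green [363.6 208.3] [352 205  23   7  72] [ 443. -314.   22.]
```

View pics/w8.png

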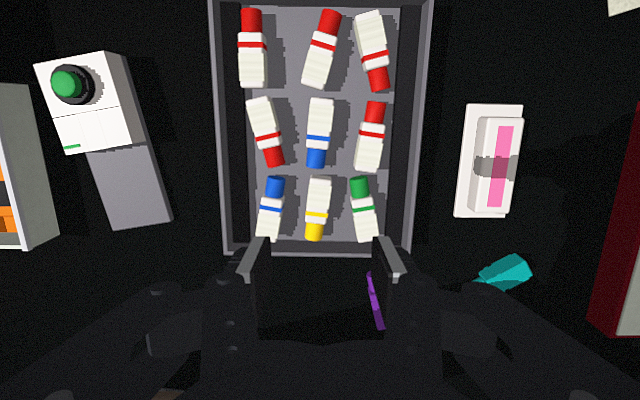

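The view shows nine bottles in the crate. The red caps are at (251,20), (330,22), (378,79), (375,112) and (274,156). The top-left bottle has been knocked against the left ledge. Next I'll fit each red bottle.

```bash
cat >> h.py <<'E'
def bottles(d,zt=33):
    """red bottles: white body component next to each red cap -> body centre, cap direction (world)"""
    h=cv2.cvtColor(d['im'],cv2.COLOR_RGB2HSV);H,S,V=[h[...,k].astype(int) for k in range(3)]
    wm=((S<60)&(V>150)).astype(np.uint8)
    rd=(((H<6)|(H>172))&(S>130)&(V>80)).astype(np.uint8)
    m=cv2.morphologyEx(wm|rd,cv2.MORPH_CLOSE,np.ones((3,3)))
    n,l,s,c=cv2.connectedComponentsWithStats(m)
    out=[]
    for i in range(1,n):
        k=l==i
        if s[i][4]<200 or (rd.astype(bool)&k).sum()<60 or (wm.astype(bool)&k).sum()<150: continue
        cn=max(cv2.findContours(k.astype(np.uint8),0,1)[0],key=cv2.contourArea).reshape(-1,2)
        P=onz(d,cn,zt)[:,:2].astype(np.float32); r=cv2.minAreaRect(P); b=cv2.boxPoints(r)
        e=[b[1]-b[0],b[2]-b[1]]; e=max(e,key=np.linalg.norm); ax=e/np.linalg.norm(e)
        ys,xs=np.nonzero(k&rd.astype(bool)); ys2,xs2=np.nonzero(k&wm.astype(bool))
        cr=onz(d,[(xs.mean(),ys.mean())],zt)[0,:2]; cw=onz(d,[(xs2.mean(),ys2.mean())],zt)[0,:2]
        if ax@(cr-cw)<0: ax=-ax
        out.append(dict(c=np.array(r[0]),size=sorted(r[1]),yaw=np.degrees(np.arctan2(ax[1],ax[0])),body=np.array(r[0])-12.5*ax,cap=cr,px=(xs.mean(),ys.mean())))
    return out
E
python3 - <<'E'
from h import *
w=load('w8');w1=load('w1')
for b in bottles(w): print({k:np.round(v,1) for k,v in b.items()})
c8=[(274.7,156.4),(329.5,21.5),(378.5,78.8),(374.7,111.7)]
R1=[q for q in blobs(w1,'red',60)]
for q in R1: print(np.round(q[0],1),q[1][4])
E
```

```text
{'c': array([ 587.6, -184.3]), 'size': array([ 38.6, 180.7]), 'yaw': np.float32(6.5), 'body': array([ 575.1, -185.7]), 'cap': array([ 602.8, -187.5]), 'px': array([259.9,  78.6])}
{'c': array([ 635.1, -258.6]), 'size': array([29.3, 85.7]), 'yaw': np.float32(-16.6), 'body': array([ 623.1, -255. ]), 'cap': array([ 657.5, -265.6]), 'px': array([328. ,  26.5])}
{'c': array([ 631.4, -317. ]), 'size': array([32.7, 84.3]), 'yaw': np.float32(-165.0), 'body': array([ 643.5, -313.8]), 'cap': array([ 608.8, -322.8]), 'px': array([377.6,  73.1])}
{'c': array([ 536.5, -317.6]), 'size': array([32.4, 85.7]), 'yaw': np.float32(-8.7), 'body': array([ 524.1, -315.7]), 'cap': array([ 560.4, -320.7]), 'px': array([374. , 116.4])}
[514.6  65.4] 429
[562.   74.8] 444
[503.   85.5] 153
[550.1  94.6] 168
[590.5 114.2] 172
[587.1 135. ] 445
[574.3 161.9] 410
[472.9 166.9] 116
[565.1 180.6] 134
[471.3 186. ] 328
```

```bash
sed -i "s/m=cv2.morphologyEx(wm|rd,cv2.MORPH_CLOSE,np.ones((3,3)))/m=cv2.erode(cv2.morphologyEx(wm|rd,cv2.MORPH_CLOSE,np.ones((3,3))),np.ones((3,3)))/; s/(rd.astype(bool)&k).sum()<60/(rd.astype(bool)\&k).sum()<40/; s/k=l==i/k=cv2.dilate((l==i).astype(np.uint8),np.ones((3,3)))>0/" h.py
python3 - <<'E'
from h import *
w=load('w8');w1=load('w1')
for b in bottles(w): print({k:np.round(v,1).tolist() for k,v in b.items()})
for a,b in(((562,74.8),(329.5,21.5)),((587.1,135),(378.5,78.8)),((574.3,161.9),(374.7,111.7)),((471.3,186),(273.7,156.4))): print(tri([w1,w],[a,b]).round(1))
L=[(252,2),(222,250)];print('crate left inner ledge edge z17',np.round(onz(w,[(244,10),(251,215)],17),0).tolist(),'right',np.round(onz(w,[(402,10),(389,215)],17),0).tolist())
cv2.imwrite('pics/a.png',cv2.resize(w['im'][0:180,200:440,::-1],None,fx=3,fy=3))
E
```

```text
{'c': [633.7, -179.6], 'size': [32.7, 86.9], 'yaw': -0.30000001192092896, 'body': [621.2, -179.6], 'cap': [658.9, -180.1], 'px': [250.8, 25.3]}
{'c': [635.1, -258.6], 'size': [29.3, 85.7], 'yaw': -16.600000381469727, 'body': [623.1, -255.0], 'cap': [657.5, -265.6], 'px': [328.0, 26.5]}
{'c': [631.4, -317.0], 'size': [32.7, 84.3], 'yaw': -165.0, 'body': [643.5, -313.8], 'cap': [608.8, -322.8], 'px': [377.6, 73.1]}
{'c': [541.5, -192.6], 'size': [32.1, 86.6], 'yaw': -165.10000610351562, 'body': [553.5, -189.4], 'cap': [518.9, -198.5], 'px': [272.2, 151.4]}
{'c': [535.9, -317.5], 'size': [32.4, 84.6], 'yaw': -8.699999809265137, 'body': [523.5, -315.6], 'cap': [560.4, -320.7], 'px': [374.0, 116.4]}
[ 665.7 -267.5   21.1]
[ 602.8 -325.9   22.1]
[ 565.8 -323.1   21.4]
[ 510.4 -198.4   21.4]
crate left inner ledge edge z17 [[678.0, -170.0, 17.0], [432.0, -165.0, 17.0]] right [[678.0, -350.0, 17.0], [432.0, -349.0, 17.0]]
```

View pics/a.png

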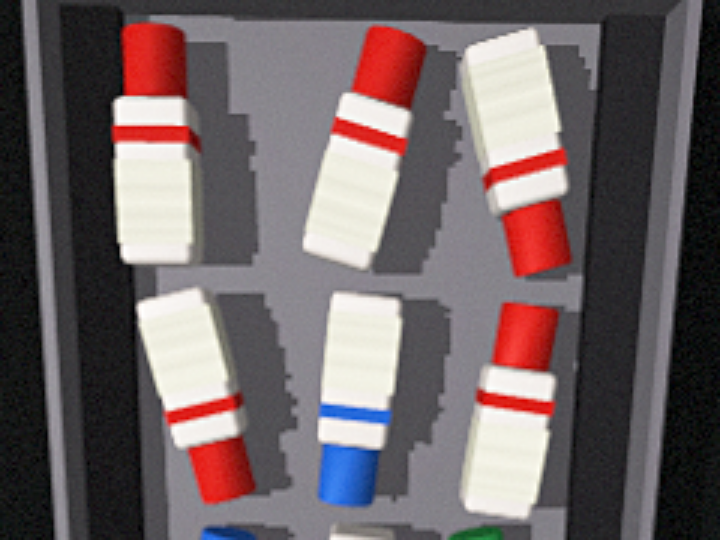

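The crop confirms that the five red bottles lie flat. The top-left one, at (155,150) in the crop, rests against the ledge. First pick is the middle one, B.

Request:
{"api": "carry_out", "payload": {"delta_pos": [[2.9,0.08,-3],[2.9,0.08,-3],[2.9,0.08,-3],[2.9,0.08,-3],[0,0,-3.5],[0,0,-3],[0,0,-2],[0,0,0]], "turn": [-0.0725,-0.0725,-0.0725,-0.0725,0,0,0,0], "fingers": 4.4}}

```text
clock: 13.13
position: [621.3, -251.5, 86.9]
tool_rot: [[0.959, -0.283, -0.007], [-0.283, -0.959, 0.004], [-0.008, -0.002, -1.0]]
ft_force: [-0.3, 0.5, 0.2]
finger_gap: 0.517
grasp_force: 0.0
```

Request:
{"api": "carry_out", "payload": {"delta_pos": [[0,0,0],[0,0,0]], "turn": [0,0]}}

```text
clock: 13.3
position: [623.8, -253.8, 93.3]
tool_rot: [[0.959, -0.283, 0.001], [-0.283, -0.959, -0.001], [0.002, 0.0, -1.0]]
ft_force: [0.5, -0.1, -0.6]
finger_gap: 0.513
grasp_force: 0.0
```

Request:
{"api": "carry_out", "payload": {"delta_pos": [[0,0,-2.5],[0,0,-2.2],[0,0,-1.5],[0,0,-1],[0,0,-0.4],[0,0,0],[0,0,0]], "turn": [0,0,0,0,0,0,0]}}

```text
clock: 13.88
position: [623.8, -254.5, 17.1]
tool_rot: [[0.959, -0.284, 0.002], [-0.284, -0.959, -0.001], [0.002, 0.0, -1.0]]
ft_force: [0.1, 0.8, -0.1]
finger_gap: 0.512
grasp_force: 0.0
```

Request:
{"api": "carry_out", "payload": {"delta_pos": [[0,0,0],[0,0,0],[0,0,0],[0,0,0],[0,0,0]], "turn": [0,0,0,0,0], "fingers": 2, "newtons": 60}}

```text
clock: 14.3
position: [623.8, -254.6, 17.4]
tool_rot: [[0.959, -0.284, 0.002], [-0.284, -0.959, -0.001], [0.002, 0.001, -1.0]]
ft_force: [0.5, 0.5, 5.9]
finger_gap: 0.314
grasp_force: 60.4
```

Request:
{"api": "carry_out", "payload": {"delta_pos": [[0,0,1],[0,0,2.5],[0,0,3.5],[0,0,3.5],[0,0,0],[0,0,0]], "turn": [0,0,0,0,0,0]}}

```text
clock: 14.8
position: [623.9, -254.6, 123.9]
tool_rot: [[0.959, -0.284, 0.004], [-0.284, -0.959, -0.002], [0.005, 0.001, -1.0]]
ft_force: [-0.7, 0.6, -1.7]
finger_gap: 0.312
grasp_force: 59.5
```

Request:
{"api": "carry_out", "payload": {"delta_pos": [[-0.56,2,0.5],[-0.56,3,0.5],[-0.56,3.8,0],[-0.56,3.8,0],[-0.56,3.8,0],[-0.56,3.8,0],[-0.56,3.8,0],[-0.56,3.8,0]], "turn": [0.03,0.06,0.1,0.1,0,0,0,0]}}

```text
clock: 15.47
position: [577.2, 25.5, 130.1]
tool_rot: [[1.0, 0.002, -0.002], [0.002, -1.0, 0.0], [-0.002, -0.0, -1.0]]
ft_force: [0.5, 0.2, -0.6]
finger_gap: 0.309
grasp_force: 59.5
```

Request:
{"api": "carry_out", "payload": {"delta_pos": [[-0.56,3.8,0],[-0.56,3.8,0],[-0.56,3.8,0],[-0.56,3.8,0],[-0.56,3.8,0],[-0.56,3.8,0],[-0.56,3.8,0],[-0.56,3.8,0]], "turn": [0,0,0,0,0,0,0,0]}}

```text
clock: 16.13
position: [532.4, 329.4, 130.0]
tool_rot: [[1.0, 0.002, -0.002], [0.002, -1.0, -0.001], [-0.002, 0.001, -1.0]]
ft_force: [0.6, 0.2, -1.1]
finger_gap: 0.308
grasp_force: 59.5
```

Request:
{"api": "carry_out", "payload": {"delta_pos": [[0,1.2,0],[0,0,0],[0,0,0]], "turn": [0,0,0]}}

```text
clock: 16.38
position: [533.0, 339.7, 130.0]
tool_rot: [[1.0, 0.003, -0.001], [0.003, -1.0, -0.001], [-0.001, 0.001, -1.0]]
ft_force: [-0.4, -0.3, -1.1]
finger_gap: 0.31
grasp_force: 59.5
```

Request:
{"api": "carry_out", "payload": {"delta_pos": [[0,-0.2,-3],[0,0,-3],[0,0,-2.5],[0,0,-1.5],[0,0,-0.8],[0,0,-0.3],[0,0,0],[0,0,0]], "turn": [0,0,0,0,0,0,0,0]}}

```text
clock: 17.05
position: [534.2, 337.4, 20.7]
tool_rot: [[1.0, 0.001, 0.001], [0.001, -1.0, 0.0], [0.001, -0.0, -1.0]]
ft_force: [0.5, -0.3, -0.1]
finger_gap: 0.315
grasp_force: 59.5
```

Request:
{"api": "carry_out", "payload": {"delta_pos": [[0,0,-0.1],[0,0,0]], "turn": [0,0]}}

```text
clock: 17.22
position: [533.9, 337.9, 19.7]
tool_rot: [[1.0, 0.002, 0.001], [0.002, -1.0, 0.001], [0.001, -0.001, -1.0]]
ft_force: [-0.1, 0.2, 0.1]
finger_gap: 0.311
grasp_force: 59.5
```

Request:
{"api": "carry_out", "payload": {"delta_pos": [[0,0,0],[0,0,0],[0,0,0]], "turn": [0,0,0], "fingers": 3.3}}

```text
clock: 17.47
position: [533.6, 337.9, 19.2]
tool_rot: [[1.0, 0.002, 0.0], [0.002, -1.0, 0.0], [0.0, -0.0, -1.0]]
ft_force: [-0.8, 0.6, -0.6]
finger_gap: 0.388
grasp_force: 0.0
```

Request:
{"api": "carry_out", "payload": {"delta_pos": [[0,0,1],[0,0,2.5],[0,0,3.5],[0,0,4],[0,0,4],[0,0,0]], "turn": [0,0,0,0,0,0]}}

```text
clock: 17.97
position: [535.9, 339.1, 177.4]
tool_rot: [[1.0, 0.002, 0.01], [0.002, -1.0, 0.005], [0.01, -0.005, -1.0]]
ft_force: [1.1, 0.8, 0.3]
finger_gap: 0.385
grasp_force: 0.0
```

Request:
{"api": "carry_out", "payload": {"delta_pos": [[0,-2,0],[0,-3,0],[0,-3.8,0],[0,-3.8,0],[0,-3.8,0],[0,-3.8,0],[0,-3.8,0],[0,-3.8,0]], "turn": [0,0,0,0,0,0,0,0], "fingers": 4.0}}

```text
clock: 18.63
position: [533.2, 58.1, 169.5]
tool_rot: [[1.0, 0.002, 0.001], [0.002, -1.0, -0.0], [0.001, 0.0, -1.0]]
ft_force: [0.5, -0.0, 0.2]
finger_gap: 0.467
grasp_force: 0.0
```

Request:
{"api": "carry_out", "payload": {"delta_pos": [[0,-3.8,0],[0,-3.8,0],[0,-3.8,0],[0,-3.8,0],[0,-3.8,0],[-0.2,-3.8,0],[-0.2,-3.8,0],[-0.2,-3.8,0]], "turn": [0,0,0,0,0,-0.05,-0.05,-0.052]}}

```text
clock: 19.3
position: [527.1, -246.1, 169.5]
tool_rot: [[0.988, -0.152, 0.001], [-0.152, -0.988, -0.0], [0.001, 0.0, -1.0]]
ft_force: [1.0, -0.1, 0.8]
finger_gap: 0.47
grasp_force: 0.0
```

Request:
{"api": "carry_out", "payload": {"delta_pos": [[-0.2,-3.8,0],[-0.2,-3,-1],[0,-0.6,-2],[0,0,-2],[0,0,-2],[0,0,0],[0,0,0]], "turn": [0,0,0,0,0,0,0]}}

```text
clock: 19.88
position: [523.4, -318.1, 98.8]
tool_rot: [[0.989, -0.15, -0.001], [-0.15, -0.989, 0.001], [-0.001, -0.001, -1.0]]
ft_force: [0.1, -0.8, 0.1]
finger_gap: 0.472
grasp_force: 0.0
```

Request:
{"api": "carry_out", "payload": {"delta_pos": [[0,0.22,-2.5],[0,0,-2.3],[0,0,-1.6],[0,0,-1],[0,0,-0.4],[0,0,0],[0,0,0]], "turn": [0,0,0,0,0,0,0]}}

```text
clock: 20.47
position: [524.1, -316.3, 22.0]
tool_rot: [[0.989, -0.149, 0.001], [-0.149, -0.989, -0.001], [0.001, 0.001, -1.0]]
ft_force: [-0.6, -0.4, 0.2]
finger_gap: 0.471
grasp_force: 0.0
```

Request:
{"api": "carry_out", "payload": {"delta_pos": [[0,0,0],[0,0,0],[0,0,0],[0,0,0],[0,0,0]], "turn": [0,0,0,0,0], "fingers": 2, "newtons": 60}}

```text
clock: 20.88
position: [524.2, -316.5, 22.4]
tool_rot: [[0.989, -0.15, 0.002], [-0.15, -0.989, -0.002], [0.002, 0.001, -1.0]]
ft_force: [-0.9, -0.0, 5.1]
finger_gap: 0.306
grasp_force: 59.7
```

Request:
{"api": "carry_out", "payload": {"delta_pos": [[0,0,1],[0,0,2.5],[0,0,3.5],[0,0,3.5],[0,0,0],[0,0,0]], "turn": [0,0,0,0,0,0]}}

```text
clock: 21.38
position: [524.2, -316.5, 128.8]
tool_rot: [[0.989, -0.15, 0.004], [-0.15, -0.989, -0.003], [0.004, 0.002, -1.0]]
ft_force: [-1.5, 0.1, -2.1]
finger_gap: 0.312
grasp_force: 59.2
```

Request:
{"api": "carry_out", "payload": {"delta_pos": [[0,2,0],[0,3,0],[0,3.8,0],[0,3.8,0],[0,3.8,0],[0,3.8,0],[0.2,3.8,0],[0.2,3.8,0]], "turn": [0.03,0.06,0.062,0,0,0,0,0]}}

```text
clock: 22.05
position: [526.7, -36.2, 125.1]
tool_rot: [[1.0, 0.001, -0.002], [0.001, -1.0, 0.0], [-0.002, -0.0, -1.0]]
ft_force: [1.0, -0.1, -1.1]
finger_gap: 0.306
grasp_force: 59.3
```

Request:
{"api": "carry_out", "payload": {"delta_pos": [[0.2,3.8,0],[0.2,3.8,0],[0.2,3.8,0],[0,3.8,0],[0,3.8,0],[0,3.8,0],[0,3.8,0],[0,3.2,0]], "turn": [0,0,0,0,0,0,0,0]}}

```text
clock: 22.72
position: [532.6, 262.3, 124.9]
tool_rot: [[1.0, 0.003, -0.002], [0.003, -1.0, -0.001], [-0.002, 0.001, -1.0]]
ft_force: [0.5, -0.3, -1.3]
finger_gap: 0.31
grasp_force: 59.3
```

Request:
{"api": "carry_out", "payload": {"delta_pos": [[0,2.4,0],[0,0.2,0],[0,0,0],[0,0,0],[0,0,0]], "turn": [0,0,0,0,0]}}

```text
clock: 23.13
position: [533.5, 284.8, 125.5]
tool_rot: [[1.0, 0.001, -0.001], [0.001, -1.0, -0.001], [-0.001, 0.001, -1.0]]
ft_force: [0.7, -0.4, -0.8]
finger_gap: 0.309
grasp_force: 59.3
```

Down from 125.5 to about 23.

Request:
{"api": "carry_out", "payload": {"delta_pos": [[0,0.1,-3],[0,0,-3],[0,0,-2],[0,0,-1.2],[0,0,-0.7],[0,0,-0.3],[0,0,0],[0,0,0]], "turn": [0,0,0,0,0,0,0,0]}}

```text
clock: 23.8
position: [534.1, 286.9, 24.8]
tool_rot: [[1.0, 0.002, 0.001], [0.002, -1.0, 0.0], [0.001, -0.0, -1.0]]
ft_force: [0.4, -0.5, 0.1]
finger_gap: 0.309
grasp_force: 59.3
```

Request:
{"api": "carry_out", "payload": {"delta_pos": [[0,0,0],[0,0,0],[0,0,0]], "turn": [0,0,0], "fingers": 3.3}}

```text
clock: 24.05
position: [533.8, 287.1, 24.6]
tool_rot: [[1.0, 0.002, 0.001], [0.002, -1.0, 0.0], [0.001, -0.0, -1.0]]
ft_force: [-0.6, -0.2, 0.6]
finger_gap: 0.389
grasp_force: 0.0
```

Request:
{"api": "carry_out", "payload": {"delta_pos": [[0,0,1],[0,0,2.5],[0,0,3.5],[0,0,4],[0,0,4],[0,0,0]], "turn": [0,0,0,0,0,0]}}

```text
clock: 24.55
position: [535.9, 288.1, 182.3]
tool_rot: [[1.0, 0.002, 0.011], [0.002, -1.0, 0.004], [0.011, -0.004, -1.0]]
ft_force: [1.1, -0.2, 0.3]
finger_gap: 0.387
grasp_force: 0.0
```

```bash
python3 - <<'E'
from h import *
s=arm.sense();print(s['position'],s['clock'])
im=grab('top','top2')
for q in blobs(load('top2'),'red',6,(190,90,440,300)): print(np.round(q[0],1),q[1][4],np.round(onz(load('top2'),[q[0]],22)[0]))
E
```

```text
[535.90302917 288.08411105 182.31809182] 24.55
[370.2 164.6] 39 [ 665. -175.   22.]
[371. 172.] 9 [ 640. -178.   22.]
[413.3 176.4] 12 [ 627. -320.   22.]
[414.7 184.3] 49 [ 601. -324.   22.]
[232.1 187.6] 16 [580. 285.  22.]
[376.6 202.6] 7 [ 537. -196.   22.]
[376.4 211.1] 48 [ 509. -196.   22.]
```

Request:
{"api": "carry_out", "payload": {"delta_pos": [[0,-2,0],[0,-3,0],[0.8,-3.8,0],[0.8,-3.8,0],[0.8,-3.8,0],[0.8,-3.8,0],[0.8,-3.8,0],[0.8,-3.8,0]], "turn": [0,0,0,0,0,0,0,0], "fingers": 3.8}}

```text
clock: 25.27
position: [581.3, 7.1, 173.6]
tool_rot: [[1.0, 0.002, -0.001], [0.002, -1.0, 0.0], [-0.001, -0.0, -1.0]]
ft_force: [0.1, 0.5, 0.8]
finger_gap: 0.445
grasp_force: 0.0
```

Request:
{"api": "carry_out", "payload": {"delta_pos": [[0.9,-3.8,0],[0.9,-3.8,0],[0.9,-3.8,0],[0.9,-3.8,0],[0.9,-3,-2],[0,-0.8,-3],[0,0,-2.5],[0,0,0]], "turn": [0,0,0,0,0,0,0,0]}}

```text
clock: 25.93
position: [624.0, -181.1, 93.6]
tool_rot: [[1.0, 0.0, -0.008], [0.0, -1.0, 0.003], [-0.008, -0.003, -1.0]]
ft_force: [0.0, 1.0, -0.9]
finger_gap: 0.446
grasp_force: 0.0
```

Request:
{"api": "carry_out", "payload": {"delta_pos": [[0,0,0],[0,0,0],[0,0,0]], "turn": [0,0,0]}}

```text
clock: 26.18
position: [627.3, -180.7, 100.7]
tool_rot: [[1.0, 0.003, 0.002], [0.003, -1.0, -0.001], [0.002, 0.001, -1.0]]
ft_force: [0.2, -0.1, 0.4]
finger_gap: 0.445
grasp_force: 0.0
```

```bash
python3 - <<'E'
from h import *
s=arm.sense();print(s['position'],s['clock'],s['finger_gap'])
im=grab('wrist','w9')
E
```

```text
[ 627.32040273 -180.70249876  100.69827625] 26.1833 0.44487460232162224
```

View pics/w9.png

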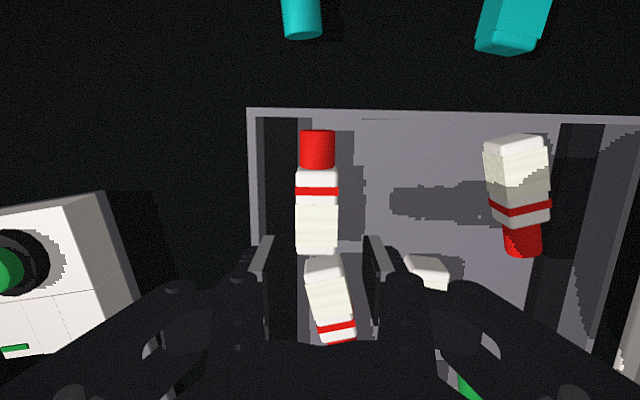

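The view shows bottle A, with its cap at (317,148) and body at (316,225), lined up between the fingers.

```bash
python3 - <<'E'
from h import *
w=load('w9')
print(proj(w,[(627.3,-180.7,33),(627.3,-181,22)]))
print('body top corners', np.round(onz(w,[(298,170),(338,170),(296,252),(338,252)],33),1).tolist())
print('cap', np.round(onz(w,[(317,130),(317,148)],26),1).tolist())
print('ledge inner / wall inner', np.round(onz(w,[(298,140)],17),1).tolist(),np.round(onz(w,[(256,120),(248,110)],45),1).tolist())
E
```

```text
[[320.57585206 209.3702002 ]
 [320.99062727 204.6515728 ]]
body top corners [[653.8, -166.1, 33.0], [653.8, -191.8, 33.0], [596.6, -163.9, 33.0], [596.6, -192.8, 33.0]]
cap [[678.6, -178.3, 26.0], [667.0, -178.3, 26.0]]
ledge inner / wall inner [[671.3, -165.4, 17.0]] [[685.5, -142.9, 45.0], [691.2, -138.5, 45.0]]
```

Request:
{"api": "carry_out", "payload": {"delta_pos": [[0,-0.03,-2.5],[0,0,-1.7],[0,0,-1],[0,0,0]], "turn": [0,0,0,0]}}

```text
clock: 26.57
position: [626.1, -180.8, 45.8]
tool_rot: [[1.0, 0.002, -0.002], [0.002, -1.0, 0.001], [-0.002, -0.001, -1.0]]
ft_force: [-0.2, -0.2, -0.5]
finger_gap: 0.442
grasp_force: 0.0
```

Request:
{"api": "carry_out", "payload": {"delta_pos": [[0,0,-1],[0,0,-1],[0,0,-0.4],[0,0,0],[0,0,0]], "turn": [0,0,0,0,0]}}

```text
clock: 26.98
position: [626.6, -181.4, 22.8]
tool_rot: [[1.0, 0.002, -0.0], [0.002, -1.0, -0.0], [-0.0, 0.0, -1.0]]
ft_force: [0.5, -0.3, 0.2]
finger_gap: 0.442
grasp_force: 0.0
```

Request:
{"api": "carry_out", "payload": {"delta_pos": [[0,0,0],[0,0,0],[0,0,0],[0,0,0],[0,0,0]], "turn": [0,0,0,0,0], "fingers": 2, "newtons": 60}}

```text
clock: 27.4
position: [626.9, -181.5, 23.5]
tool_rot: [[1.0, 0.002, 0.001], [0.002, -1.0, -0.001], [0.001, 0.001, -1.0]]
ft_force: [-0.6, -0.3, 5.8]
finger_gap: 0.307
grasp_force: 59.7
```

Request:
{"api": "carry_out", "payload": {"delta_pos": [[0,0,1],[0,0,2.5],[0,0,3.5],[0,0,3.5],[0,0,0],[0,0,0]], "turn": [0,0,0,0,0,0]}}

```text
clock: 27.9
position: [627.2, -181.6, 130.3]
tool_rot: [[1.0, 0.002, 0.004], [0.002, -1.0, -0.002], [0.004, 0.002, -1.0]]
ft_force: [-0.6, -0.2, -0.6]
finger_gap: 0.307
grasp_force: 59.2
```

Request:
{"api": "carry_out", "payload": {"delta_pos": [[-0.6,2,0],[-0.8,3,0],[-0.8,3.8,0],[-0.8,3.8,0],[-0.8,3.8,0],[-0.8,3.8,0],[-0.8,3.8,0],[-0.8,3.8,0]], "turn": [0,0,0,0,0,0,0,0]}}

```text
clock: 28.57
position: [563.3, 98.3, 126.8]
tool_rot: [[1.0, 0.001, -0.002], [0.001, -1.0, -0.0], [-0.002, 0.0, -1.0]]
ft_force: [0.5, -0.8, -0.7]
finger_gap: 0.303
grasp_force: 59.2
```

Request:
{"api": "carry_out", "payload": {"delta_pos": [[-0.8,3.8,0],[-0.8,3.8,0],[-0.8,3.8,0],[-0.5,2.7,0],[0,0,0],[0,0,0],[0,0,0]], "turn": [0,0,0,0,0,0,0]}}

```text
clock: 29.15
position: [535.2, 237.2, 127.0]
tool_rot: [[1.0, 0.002, -0.002], [0.002, -1.0, -0.001], [-0.002, 0.001, -1.0]]
ft_force: [-0.0, -0.2, -0.4]
finger_gap: 0.306
grasp_force: 59.3
```

Request:
{"api": "carry_out", "payload": {"delta_pos": [[0,-0.02,-3],[0,0,-3],[0,0,-2],[0,0,-1.2],[0,0,-0.7],[0,0,-0.35],[0,0,0],[0,0,0]], "turn": [0,0,0,0,0,0,0,0]}}

```text
clock: 29.82
position: [536.1, 237.4, 26.2]
tool_rot: [[1.0, 0.001, 0.001], [0.001, -1.0, 0.0], [0.001, -0.0, -1.0]]
ft_force: [0.3, 0.8, -0.1]
finger_gap: 0.303
grasp_force: 59.3
```

Request:
{"api": "carry_out", "payload": {"delta_pos": [[0,0,0],[0,0,0],[0,0,0]], "turn": [0,0,0], "fingers": 3.3}}

```text
clock: 30.07
position: [535.9, 237.6, 26.1]
tool_rot: [[1.0, 0.002, 0.001], [0.002, -1.0, 0.0], [0.001, -0.0, -1.0]]
ft_force: [0.3, 0.9, 0.4]
finger_gap: 0.387
grasp_force: 0.0
```

Request:
{"api": "carry_out", "payload": {"delta_pos": [[0,0,1],[0,0,2.5],[0,0,3.5],[0,0,4],[0,0,4],[0,0,0]], "turn": [0,0,0,0,0,0]}}

```text
clock: 30.57
position: [537.9, 238.4, 183.6]
tool_rot: [[1.0, 0.002, 0.011], [0.002, -1.0, 0.003], [0.011, -0.003, -1.0]]
ft_force: [0.7, 1.2, -0.5]
finger_gap: 0.388
grasp_force: 0.0
```

Request:
{"api": "carry_out", "payload": {"delta_pos": [[0,-2,0],[0,-3,0],[0.2,-3.8,0],[0.2,-3.8,0],[0.2,-3.8,0],[0.2,-3.8,0],[0.2,-3.8,0],[0.2,-3.8,0]], "turn": [0,0,0,0,0,0,0,0], "fingers": 4.0}}

```text
clock: 31.23
position: [547.3, -42.3, 176.2]
tool_rot: [[1.0, 0.002, 0.001], [0.002, -1.0, -0.0], [0.001, 0.0, -1.0]]
ft_force: [0.5, 0.7, 0.4]
finger_gap: 0.468
grasp_force: 0.0
```

Request:
{"api": "carry_out", "payload": {"delta_pos": [[0.2,-3.8,0],[0.2,-3.8,0],[0.2,-3.8,0],[0,-2.7,-2],[0,-0.8,-3],[0,0,-2.7],[0,0,0],[0,0,0]], "turn": [0.06,0.07,0.07,0.058,0,0,0,0]}}

```text
clock: 31.9
position: [553.2, -189.4, 98.3]
tool_rot: [[0.966, 0.257, -0.002], [0.257, -0.966, 0.001], [-0.002, -0.001, -1.0]]
ft_force: [0.2, 0.7, 0.5]
finger_gap: 0.466
grasp_force: 0.0
```

Request:
{"api": "carry_out", "payload": {"delta_pos": [[0,0,0],[0,0,0]], "turn": [0,0]}}

```text
clock: 32.07
position: [554.4, -189.3, 100.3]
tool_rot: [[0.966, 0.258, 0.002], [0.258, -0.966, -0.001], [0.002, 0.002, -1.0]]
ft_force: [-0.3, -0.6, 0.3]
finger_gap: 0.473
grasp_force: 0.0
```

```bash
python3 - <<'E'
from h import *
s=arm.sense();print(s['position'],s['clock'],s['finger_gap'],np.round(s['tool_rot'],3).tolist())
im=grab('wrist','w10');w=load('w10')
for b in bottles(w): print({k:np.round(v,1).tolist() for k,v in b.items()})
E
```

```text
[ 554.37227463 -189.34371475  100.30925025] 32.0667 0.4731692392354148 [[0.966, 0.258, 0.002], [0.258, -0.966, -0.001], [0.002, 0.002, -1.0]]
{'c': [630.9, -311.5], 'size': [44.2, 83.1], 'yaw': -165.10000610351562, 'body': [643.0, -308.3], 'cap': [610.5, -316.4], 'px': [531.9, 177.7]}
{'c': [543.7, -190.6], 'size': [28.7, 85.8], 'yaw': -166.3000030517578, 'body': [555.8, -187.7], 'cap': [520.2, -195.8], 'px': [316.8, 257.6]}
```

Request:
{"api": "carry_out", "payload": {"delta_pos": [[0.05,0.1,-2.5],[0,0,-2.3],[0,0,-1.6],[0,0,-1],[0,0,-0.4],[0,0,0],[0,0,0]], "turn": [0,0,0,0,0,0,0]}}

```text
clock: 32.7
position: [554.6, -188.6, 21.3]
tool_rot: [[0.966, 0.257, 0.001], [0.257, -0.966, -0.001], [0.001, 0.001, -1.0]]
ft_force: [-0.5, 0.1, 0.4]
finger_gap: 0.464
grasp_force: 0.0
```

Request:
{"api": "carry_out", "payload": {"delta_pos": [[0,0,0],[0,0,0],[0,0,0],[0,0,0],[0,0,0]], "turn": [0,0,0,0,0], "fingers": 2, "newtons": 60}}

```text
clock: 33.12
position: [554.7, -188.8, 21.8]
tool_rot: [[0.966, 0.257, 0.002], [0.257, -0.966, -0.001], [0.002, 0.001, -1.0]]
ft_force: [-0.6, 0.4, 6.0]
finger_gap: 0.306
grasp_force: 59.5
```

Request:
{"api": "carry_out", "payload": {"delta_pos": [[0,0,1],[0,0,2.5],[0,0,3.5],[0,0,3.5],[0,0,0],[0,0,0]], "turn": [0,0,0,0,0,0]}}

```text
clock: 33.62
position: [554.8, -188.8, 128.1]
tool_rot: [[0.966, 0.257, 0.004], [0.257, -0.966, -0.002], [0.004, 0.003, -1.0]]
ft_force: [-0.5, -0.4, -1.1]
finger_gap: 0.307
grasp_force: 59.1
```

Request:
{"api": "carry_out", "payload": {"delta_pos": [[-0.6,2,0],[-0.6,3,0],[-0.6,3.8,0],[-0.6,3.8,0],[-0.6,3.8,0],[-0.6,3.8,0],[-0.6,3.8,0],[-0.6,3.8,0]], "turn": [-0.03,-0.06,-0.08,-0.088,0,0,0,0]}}

```text
clock: 34.28
position: [504.9, 91.1, 124.6]
tool_rot: [[1.0, 0.002, -0.002], [0.002, -1.0, -0.0], [-0.002, 0.0, -1.0]]
ft_force: [1.8, 0.2, -0.8]
finger_gap: 0.308
grasp_force: 59.0
```

Request:
{"api": "carry_out", "payload": {"delta_pos": [[-0.6,3.8,0],[-0.6,3.8,0],[-0.6,3.8,0],[-0.6,3.8,0],[-0.6,3.8,0],[-0.6,3,0],[-0.6,1.6,0],[0,0,0]], "turn": [0,0,0,0,0,0,0,0]}}

```text
clock: 34.95
position: [462.4, 328.1, 124.4]
tool_rot: [[1.0, 0.005, -0.001], [0.005, -1.0, -0.0], [-0.001, 0.0, -1.0]]
ft_force: [-0.2, -0.2, -1.3]
finger_gap: 0.31
grasp_force: 59.1
```

Request:
{"api": "carry_out", "payload": {"delta_pos": [[0,0,0],[0,0,0]], "turn": [0,0]}}

```text
clock: 35.12
position: [463.9, 324.7, 124.8]
tool_rot: [[1.0, 0.002, -0.001], [0.002, -1.0, -0.001], [-0.001, 0.001, -1.0]]
ft_force: [-0.7, 0.5, -0.8]
finger_gap: 0.306
grasp_force: 59.1
```

Request:
{"api": "carry_out", "payload": {"delta_pos": [[0,0,-3],[0,0,-3],[0,0,-2],[0,0,-1.2],[0,0,-0.7],[0,0,-0.3],[0,0,0],[0,0,0]], "turn": [0,0,0,0,0,0,0,0]}}

```text
clock: 35.78
position: [464.6, 325.5, 24.2]
tool_rot: [[1.0, 0.002, 0.001], [0.002, -1.0, 0.001], [0.001, -0.0, -1.0]]
ft_force: [-0.2, 0.4, -0.5]
finger_gap: 0.308
grasp_force: 59.1
```

Request:
{"api": "carry_out", "payload": {"delta_pos": [[0,0,0],[0,0,0],[0,0,0]], "turn": [0,0,0], "fingers": 3.5}}

```text
clock: 36.03
position: [464.3, 325.7, 24.0]
tool_rot: [[1.0, 0.002, 0.001], [0.002, -1.0, 0.0], [0.001, -0.0, -1.0]]
ft_force: [-0.2, -0.1, 0.2]
finger_gap: 0.413
grasp_force: 0.0
```

Request:
{"api": "carry_out", "payload": {"delta_pos": [[0,0,1],[0,0,2.5],[0,0,3.5],[0,0,4],[0,0,4],[0,0,0]], "turn": [0,0,0,0,0,0]}}

```text
clock: 36.53
position: [466.1, 326.8, 181.4]
tool_rot: [[1.0, 0.002, 0.01], [0.002, -1.0, 0.005], [0.01, -0.005, -1.0]]
ft_force: [0.9, 1.1, 1.0]
finger_gap: 0.406
grasp_force: 0.0
```

Request:
{"api": "carry_out", "payload": {"delta_pos": [[0.5,-2,0],[1,-3,0],[1.1,-3.8,0],[1.1,-3.8,0],[1.1,-3.8,0],[1.1,-3.8,0],[1.1,-3.8,0],[1.1,-3.8,0]], "turn": [0,0,0,0,0,0,0,0], "fingers": 4.0}}

```text
clock: 37.2
position: [545.2, 45.6, 174.3]
tool_rot: [[1.0, 0.002, 0.001], [0.002, -1.0, -0.0], [0.001, 0.0, -1.0]]
ft_force: [0.7, 0.5, -0.4]
finger_gap: 0.465
grasp_force: 0.0
```

Request:
{"api": "carry_out", "payload": {"delta_pos": [[1.1,-3.8,0],[1.1,-3.8,0],[1.1,-3.8,0],[1.1,-3.8,0],[1.1,-3.8,0],[1.1,-3.8,0],[1.1,-3.8,0],[1.1,-3.8,0]], "turn": [0,0,0,0,0.06,0.07,0.07,0.062]}}

```text
clock: 37.87
position: [633.2, -258.5, 174.4]
tool_rot: [[0.964, 0.264, 0.001], [0.264, -0.964, -0.0], [0.0, 0.001, -1.0]]
ft_force: [1.2, 0.5, 0.5]
finger_gap: 0.472
grasp_force: 0.0
```

Request:
{"api": "carry_out", "payload": {"delta_pos": [[1,-3.8,0],[0,-1.7,-2.5],[0,0,-3],[0,0,-2],[0,0,0],[0,0,0],[0,0,0]], "turn": [0,0,0,0,0,0,0]}}

```text
clock: 38.45
position: [643.8, -311.6, 100.4]
tool_rot: [[0.965, 0.261, 0.002], [0.261, -0.965, -0.001], [0.002, 0.002, -1.0]]
ft_force: [0.2, -0.1, 0.4]
finger_gap: 0.47
grasp_force: 0.0
```

```bash
python3 - <<'E'
from h import *
s=arm.sense();print(s['position'],s['clock'],s['finger_gap'],np.round(s['tool_rot'],3).tolist())
im=grab('wrist','w11');w=load('w11')
for b in bottles(w): print({k:np.round(v,1).tolist() for k,v in b.items()})
E
```

```text
[ 643.79158184 -311.61042095  100.41456082] 38.45 0.47003561019910983 [[0.965, 0.261, 0.002], [0.261, -0.965, -0.001], [0.002, 0.002, -1.0]]
{'c': [573.9, -253.0], 'size': [232.5, 254.4], 'yaw': -91.0, 'body': [574.1, -240.5], 'cap': [611.4, -324.2], 'px': [325.9, 257.2]}
```

Request:
{"api": "carry_out", "payload": {"delta_pos": [[0,-0.12,-2.5],[0,0,-2.3],[0,0,-1.6],[0,0,-1],[0,0,-0.4],[0,0,0],[0,0,0]], "turn": [0,0,0,0,0,0,0]}}

```text
clock: 39.08
position: [643.7, -313.0, 21.7]
tool_rot: [[0.965, 0.261, 0.002], [0.261, -0.965, -0.001], [0.001, 0.001, -1.0]]
ft_force: [1.1, 0.3, 0.6]
finger_gap: 0.465
grasp_force: 0.0
```

Request:
{"api": "carry_out", "payload": {"delta_pos": [[0,0,0],[0,0,0],[0,0,0],[0,0,0],[0,0,0]], "turn": [0,0,0,0,0], "fingers": 2, "newtons": 60}}

```text
clock: 39.5
position: [643.9, -313.1, 22.2]
tool_rot: [[0.965, 0.261, 0.002], [0.261, -0.965, -0.002], [0.002, 0.002, -1.0]]
ft_force: [0.1, 0.8, 6.9]
finger_gap: 0.308
grasp_force: 59.9
```

Request:
{"api": "carry_out", "payload": {"delta_pos": [[0,0,1],[0,0,2.5],[0,0,3.5],[0,0,3.5],[0,0,0],[0,0,0]], "turn": [0,0,0,0,0,0]}}

```text
clock: 40.0
position: [643.8, -313.2, 128.6]
tool_rot: [[0.965, 0.261, 0.004], [0.261, -0.965, -0.003], [0.003, 0.004, -1.0]]
ft_force: [-0.5, 0.2, -1.7]
finger_gap: 0.303
grasp_force: 59.2
```

Request:
{"api": "carry_out", "payload": {"delta_pos": [[-0.8,2,0],[-1.1,3,0],[-1.15,3.8,0],[-1.15,3.8,0],[-1.15,3.8,0],[-1.15,3.8,0],[-1.15,3.8,0],[-1.15,3.8,0]], "turn": [-0.03,-0.06,-0.08,-0.09,0,0,0,0]}}

```text
clock: 40.67
position: [553.6, -33.0, 124.6]
tool_rot: [[1.0, 0.003, -0.002], [0.003, -1.0, 0.0], [-0.002, -0.0, -1.0]]
ft_force: [0.4, 1.0, -0.2]
finger_gap: 0.307
grasp_force: 59.2
```

Request:
{"api": "carry_out", "payload": {"delta_pos": [[-1.15,3.8,0],[-1.15,3.8,0],[-1.15,3.8,0],[-1.15,3.8,0],[-1.15,3.8,0],[-1.15,3.8,0],[-1.15,3.8,0],[-1.15,1.9,0]], "turn": [0,0,0,0,0,0,0,0]}}

```text
clock: 41.33
position: [461.7, 253.3, 124.7]
tool_rot: [[1.0, 0.005, -0.001], [0.005, -1.0, -0.0], [-0.001, 0.0, -1.0]]
ft_force: [0.2, -1.1, -1.4]
finger_gap: 0.305
grasp_force: 59.2
```

Request:
{"api": "carry_out", "payload": {"delta_pos": [[0,0,0],[0,0,0],[0,0,0]], "turn": [0,0,0]}}

```text
clock: 41.58
position: [462.9, 249.8, 124.9]
tool_rot: [[1.0, 0.004, -0.001], [0.004, -1.0, -0.001], [-0.001, 0.001, -1.0]]
ft_force: [-0.1, -0.3, -0.5]
finger_gap: 0.309
grasp_force: 59.2
```

Request:
{"api": "carry_out", "payload": {"delta_pos": [[0.05,0,-3],[0,0,-3],[0,0,-2],[0,0,-1.2],[0,0,-0.7],[0,0,-0.3],[0,0,0],[0,0,0]], "turn": [0,0,0,0,0,0,0,0]}}

```text
clock: 42.25
position: [464.0, 250.0, 23.9]
tool_rot: [[1.0, 0.003, 0.001], [0.003, -1.0, 0.0], [0.001, -0.0, -1.0]]
ft_force: [0.2, 0.8, -0.3]
finger_gap: 0.308
grasp_force: 59.2
```

Request:
{"api": "carry_out", "payload": {"delta_pos": [[0,0,0],[0,0,0],[0,0,0]], "turn": [0,0,0], "fingers": 3.5}}

```text
clock: 42.5
position: [463.8, 250.4, 24.0]
tool_rot: [[1.0, 0.004, 0.001], [0.004, -1.0, 0.0], [0.001, -0.0, -1.0]]
ft_force: [-0.1, 0.6, 0.3]
finger_gap: 0.412
grasp_force: 0.0
```

Request:
{"api": "carry_out", "payload": {"delta_pos": [[0,0,1],[0,0,2.5],[0,0,3.5],[0,0,4],[-0.5,0,4],[-1,0,2],[0,0,0],[0,0,0]], "turn": [0,0,0,0,0,0,0,0]}}

```text
clock: 43.17
position: [448.5, 250.4, 195.1]
tool_rot: [[1.0, 0.004, 0.003], [0.004, -1.0, 0.001], [0.003, -0.001, -1.0]]
ft_force: [-0.6, -0.0, -0.1]
finger_gap: 0.411
grasp_force: 0.0
```

```bash
python3 - <<'E'
from h import *
s=arm.sense();print(s['position'],s['clock'],s['finger_gap'])
im=grab('wrist','w12')
E
```

```text
[448.4515369  250.44840517 195.09263671] 43.1667 0.41105396498038793
```

View pics/w12.png

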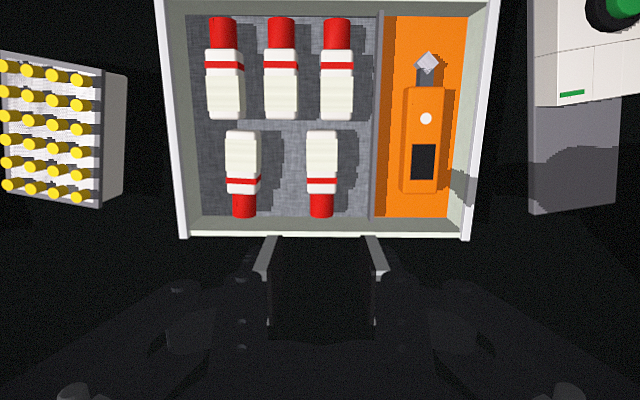

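The view shows five red bottles and the logger lying flat, each in its own compartment. Next I'll look at the lid handle from a second place.

Request:
{"api": "carry_out", "payload": {"delta_pos": [[2,-0.1,1],[3.5,-0.1,1],[3.5,-0.1,0],[3,-0.1,0],[0,0,0],[0,0,0],[0,0,0]], "turn": [0,0,0,0,0,0,0], "fingers": 0}}

```text
clock: 43.8
position: [567.9, 246.0, 211.7]
tool_rot: [[1.0, 0.004, -0.003], [0.004, -1.0, -0.001], [-0.003, 0.001, -1.0]]
ft_force: [-0.0, 0.0, -0.8]
finger_gap: -0.006
grasp_force: 0.0
```

```bash
python3 - <<'E'
from h import *
s=arm.sense();print(s['position'],s['clock'],s['finger_gap'])
im=grab('wrist','w13');cv2.imwrite('pics/w13c.png',im[0:300,:,::-1])
E
```

```text
[567.85464847 246.0132581  211.67400809] 43.8 -0.006465426836330321
```

View pics/w13c.png

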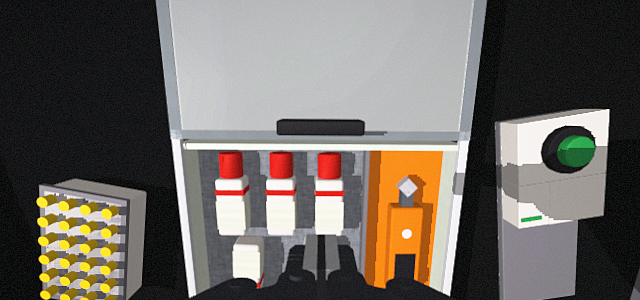

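```bash
python3 - <<'E'
from h import *
w=load('w13');w7=load('w7')
for z in (80,88.5,95): print(z,np.round(onz(w,[(277,119),(364,120),(277,133),(320,126)],z),1).tolist())
print('foot',np.round(onz(w,[(277,135),(364,135)],60),1).tolist(),np.round(onz(w7,[(150,38),(251,38)],60),1).tolist())
print('w7',np.round(onz(w7,[(150,14),(251,14),(200,14)],88.5),1).tolist(),'tri',tri([w,w7],[(277,119),(150,14)]),tri([w,w7],[(364,120),(251,14)]))
E
```

```text
80 [[623.3, 281.2, 80.0], [622.8, 211.1, 80.0], [612.2, 281.5, 80.0], [617.9, 246.6, 80.0]]
88.5 [[623.7, 280.1, 88.5], [623.1, 212.2, 88.5], [612.9, 280.5, 88.5], [618.4, 246.6, 88.5]]
95 [[623.9, 279.3, 95.0], [623.4, 213.0, 95.0], [613.4, 279.6, 95.0], [618.8, 246.6, 95.0]]
foot [[608.9, 284.2, 60.0], [609.1, 208.1, 60.0]] [[611.7, 294.3, 60.0], [611.6, 212.4, 60.0]]
w7 [[622.2, 278.7, 88.5], [622.1, 206.0, 88.5], [622.2, 242.7, 88.5]] tri [623.4125293  280.75200962  84.01905541] [623.86945537 209.48605197  76.28693358]
```

The handle's top runs from x 612 to 624, centred at y 246, with its top near z 88. I'll push it from the far side with the fingers shut.

Request:
{"api": "carry_out", "payload": {"delta_pos": [[2.5,0,0],[3.5,0,0],[2.8,0,-2],[0,0,-3.5],[0,0,-3.5],[0,0,-3],[0,0,-1.9],[0,0,0]], "turn": [0,0,0,0,0,0,0,0]}}

```text
clock: 44.52
position: [653.8, 246.0, 69.8]
tool_rot: [[1.0, 0.004, -0.007], [0.004, -1.0, -0.002], [-0.007, 0.002, -1.0]]
ft_force: [-0.3, 0.3, -0.1]
finger_gap: -0.0
grasp_force: 0.0
```

Request:
{"api": "carry_out", "payload": {"delta_pos": [[0,0,0],[-0.8,0,0],[-0.8,0,0],[-0.8,0,0],[-0.8,0,0],[-0.8,0,0]], "turn": [0,0,0,0,0,0]}}

```text
clock: 45.02
position: [616.1, 246.5, 75.5]
tool_rot: [[1.0, 0.004, 0.002], [0.004, -1.0, 0.001], [0.002, -0.001, -1.0]]
ft_force: [2.0, 0.6, 1.0]
finger_gap: 0.004
grasp_force: 0.9
```

Request:
{"api": "carry_out", "payload": {"delta_pos": [[-1.5,0,0],[-1.5,0,0],[-1.5,0,0],[-1.5,0,0],[-1.5,0,0],[-1.5,0,0],[-1.5,0,0],[-1.5,0,0]], "turn": [0,0,0,0,0,0,0,0]}}

```text
clock: 45.68
position: [495.8, 246.5, 75.0]
tool_rot: [[1.0, 0.004, 0.002], [0.004, -1.0, 0.001], [0.002, -0.001, -1.0]]
ft_force: [2.8, 2.2, 0.6]
finger_gap: 0.001
grasp_force: 1.1
```

Request:
{"api": "carry_out", "payload": {"delta_pos": [[-1.3,0,0],[-1.3,0,0],[-1,0,0],[-0.8,0,0],[-0.6,0,0],[-0.5,0,0],[0,0,0]], "turn": [0,0,0,0,0,0,0]}}

```text
clock: 46.27
position: [440.6, 246.2, 74.3]
tool_rot: [[1.0, 0.004, -0.001], [0.004, -1.0, -0.0], [-0.001, 0.0, -1.0]]
ft_force: [-0.4, 0.8, -0.6]
finger_gap: 0.002
grasp_force: 0.0
```

Request:
{"api": "carry_out", "payload": {"delta_pos": [[-0.4,0,0],[-0.4,0,0],[0,0,0]], "turn": [0,0,0]}}

```text
clock: 46.52
position: [432.9, 246.2, 74.2]
tool_rot: [[1.0, 0.004, -0.001], [0.004, -1.0, -0.0], [-0.001, 0.0, -1.0]]
ft_force: [0.4, 0.3, -0.2]
finger_gap: 0.001
grasp_force: 0.0
```

Request:
{"api": "carry_out", "payload": {"delta_pos": [[-0.2,0,0],[-0.2,0,0],[0,0,0]], "turn": [0,0,0]}}

```text
clock: 46.77
position: [429.2, 246.2, 74.2]
tool_rot: [[1.0, 0.004, -0.001], [0.004, -1.0, -0.0], [-0.001, 0.0, -1.0]]
ft_force: [-0.4, 0.4, -0.2]
finger_gap: 0.001
grasp_force: 0.0
```

Request:
{"api": "carry_out", "payload": {"delta_pos": [[-0.3,0,0],[-0.2,0,0],[0,0,0]], "turn": [0,0,0]}}

```text
clock: 47.02
position: [428.2, 246.6, 74.6]
tool_rot: [[1.0, 0.004, 0.008], [0.004, -1.0, 0.002], [0.008, -0.002, -1.0]]
ft_force: [19.8, -5.8, -11.3]
finger_gap: -0.001
grasp_force: 9.7
```

Request:
{"api": "carry_out", "payload": {"delta_pos": [[-0.2,0,0],[-0.2,0,0],[0,0,0]], "turn": [0,0,0]}}

```text
clock: 47.27
position: [428.1, 246.8, 74.8]
tool_rot: [[1.0, 0.005, 0.016], [0.005, -1.0, 0.004], [0.016, -0.003, -1.0]]
ft_force: [38.9, -12.6, -23.1]
finger_gap: 0.005
grasp_force: 19.1
```

```bash
python3 - <<'E'
from h import *
s=arm.sense();print(s['position'],s['ft_force'],s['clock'])
im=grab('wrist','w14');t=grab('top','top3');cv2.imwrite('pics/m.png',np.vstack([im[:,:,::-1][100:400,80:560],cv2.resize(t[90:260,180:450,::-1],(480,300))]))
E
```

```text
[428.06274176 246.77391003  74.82746384] [ 38.89903955 -12.59918362 -23.11436271] 47.2667
```

View pics/m.png

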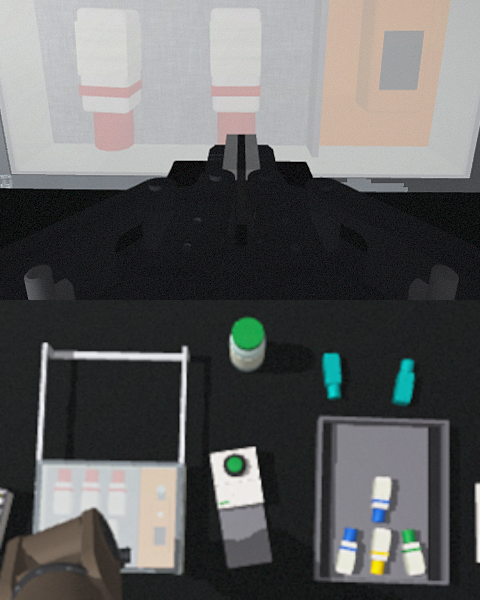

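The lid is against its stop, with the near rim over the case's near wall. I'll back off, lift clear and hand in.

Request:
{"api": "carry_out", "payload": {"delta_pos": [[0.9,0,0],[0.6,0,0],[0,0,1],[0,0,3],[0,0,3.5],[0,0,3.5],[0,0,0],[0,0,0]], "turn": [0,0,0,0,0,0,0,0]}}

```text
clock: 48.03
position: [435.2, 246.6, 186.5]
tool_rot: [[1.0, 0.004, 0.003], [0.004, -1.0, 0.001], [0.003, -0.001, -1.0]]
ft_force: [-0.8, -0.7, -1.3]
finger_gap: 0.002
grasp_force: 0.0
```

```bash
python3 - <<'E'
from h import *
s=arm.sense();print(s['position'],s['ft_force'],s['clock'])
im=grab('wrist','w15');w=load('w15')
g=cv2.cvtColor(w['im'],cv2.COLOR_RGB2GRAY)
u,v=proj(w,[(411,246,88.5)])[0];print(u,v)
cv2.imwrite('pics/e.png',im[100:400,60:600,::-1])
E
```

```text
[435.2477662  246.58870909 186.47696658] [-0.7892496  -0.73999671 -1.262866  ] 48.0333
321.444489039228 227.79727868528144
```

View pics/e.png

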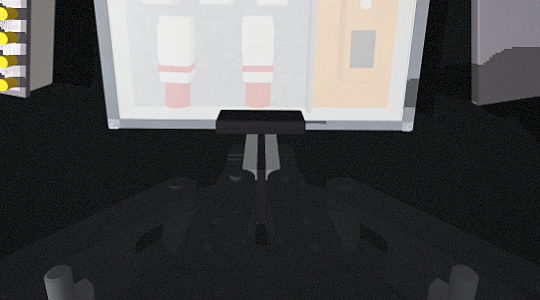

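The lid is shut, with the handle at the near edge (crop (260,122)), and the contents are in place under it.

```bash
python3 -c "
from station import arm
print(arm.finish_job())"
```

```text
the job is handed in; nothing more can be done
None
```

The job is handed in: I pressed the start button, laid the logger flat in its orange bay and all five red-capped bottles in the grey bay, left the other bottles in the crate, and slid the lid to its stop (hand-in returned no verdict; the fingertips briefly pressed about 46 N on the button and the lid took about 39–47 N at its stop).

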